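Clamp a block on end in the drilling jig and hold the dial

TASK

The short block of wood has fallen over: stand it on end on the drilling jig's board, between the pad and the wooden fence, and let go of it. Then turn the jig's spring-return dial clockwise by its upright handle past the first two clicks to the third, never on to the fourth, so that the pad clamps the block upright against the fence, and finish while still holding the handle there against the spring so that the block can be drilled. Leave the long offcut and the pliers where they lie.

Things in the scene. Friction and masses are not known exactly. Their poses are not given: they have to be found in the camera images.
- jig: Drilling jig fixed to the bench: plywood board 136 x 226 x 12 mm with a wooden fence (90 mm wide, 18 mm thick, top 62 mm above the bench) at one end, a grey round dial housing (125 mm across, top 44 mm) at the other, the open bay between. Origin on the bench under the board; x across, y along the board towards the fence, z up. The board spans x -68 to 68, y -118 to 108 mm.
- bay (a point): Middle of the bay, on the board's top (12 mm above the bench), axes as the jig's: jig x 0, y 58 mm. The fence's inner face is 30 mm from it along +y, the face of the resting pad 30 mm along -y (gap 60 mm). Across (x) the bay is open on both sides.
- dial_axis (a point): Point on the dial's vertical axis at the height of the handle's foot (57.5 mm above the bench), axes as the jig's: jig x 0, y -55 mm. The handle circles it at 50 mm. At rest it lies in the direction 230 degrees (4.014 rad), counted from the jig's x towards its y axis; the direction falls by the joint value as the dial turns clockwise.
- dial_turn (a joint): Turn of the dial, rad: 0 at rest, grows clockwise seen from above, stop 1.45. A spring always returns it to 0. Clicks at 0.35, 0.70, 1.05, 1.40 with small humps between. Steel marks round the housing: a round stud at rest, then a rib for each click, to which the handle's pointer turns. A click moves the pad 10 mm to the fence. At the third, block clamped, the handle pushes back 6 to 12 N.
- dial_handle: Dial handle: upright black round peg, 15 mm diameter, 39 mm tall, on an aluminium arm 16 mm wide, 50 mm from the dial's axis. Origin: on the peg's axis at its foot, 57.5 mm above the bench (peg top 96.5 mm; arm just below the origin); x points outwards from the dial's axis, z up.
- press_pad: Steel pad with a black rubber face, 40 mm wide, z 13 to 49 mm above the bench, on two rods; moved by the dial towards the fence, it gives way on a spring (2.4 N at first touch, 0.6 N more per mm). Origin: middle of its back, 12 mm behind its face.
- block: The short pine offcut, a plain block 48 x 110 x 36 mm (its x, y, z), 0.1 kg, the stouter and shorter of the two offcuts. Origin: centre of the 48 x 110 face on which it lies at the start; y is along its length. Both ends are alike. Mind the fixed drill stand behind it: column at x 0.80, y -0.02 m, its holder and lever reach to x 0.61, y 0.05 between 0.2 and 0.42 m height.
- block_center (a point): Centre of the short block (18 mm above the body's origin along the block's z).
- long_offcut: Bystander: pine offcut 45 x 190 x 21 mm lying flat, origin under its middle, y along it.
- pliers: Bystander: combination pliers 56 x 178 x 14 mm, y along them.

How it is judged:
By the outcome, as a careful person would: the job done as asked, in the order asked, and still so for the second after the job is handed in, while the arm keeps its last pose, push and grip.
It also fails if it takes over 48 s, if anything falls off the work surface, if the arm or the gripper's body presses on something with over 40 N, if the wrist force passes 120 N, or if a joint passes its speed limit or range.

ROBOT

A 6-joint arm with a two-finger parallel gripper is mounted at the origin on a cart in front of the work surface, level with it; the furniture and walls round the work are solid. World frame = base frame: x ahead of the robot, y to its left, z up, the work surface at z = 0. Lengths are in m, angles in rad, forces in N, time in s.
With the tool pointing down it reaches from about 0.3 to 0.875 m from the base axis. Payload 6.4 kg.
Tool frame: the origin (TCP) lies midway between the tips of the shut fingers; the grasp point (between the pads) lies robot.grip_depth behind it (robot.grip_depth is the distance from the TCP to the grasp point, in m); z points along the fingers, y is the line along which they close (so a half turn about z gives the same grasp; the last joint's range is limited). The gripper opens to 85 mm and grips with 20 to 120 N. Pads are 22 mm wide; open, the fingers measure 114 mm over their backs; the gripper's body (76 mm by 85 mm) begins 54 mm behind the grasp point. The pads swing forward as they close: fully open they stand 13 mm farther back than shut.
Start: joints at [1.086, 0.181, 1.607, -0, 1.354, -0.206], TCP at [0.158, 0.553, 0.196] pointing down, gripper open.
Joint ranges: [-2.99, 2.99], [-0.89, 2.07], [0.3, 2.58], [-1.14, 4.28], [0, 2.63], [-3.12, 3.12]. Speed limits (rad/s): [2.57, 2.57, 3.01, 3.14, 3.14, 3.14].

INTERFACE

Orientations are given as a rotation vector (axis times angle).
In Python, from bench import robot gives the robot as it stands.
- The arm moves only by the shell command python3 -m inch 'ROWS'. ROWS is JSON, a list of rows, each a list of 3 entries, a list of its own where there are three numbers: the opening, from -1 (shut) to 1 (fully open), then the shift along the tool's x, y, z as a fraction of full scale, then the turn, a rotation vector about the tool's x, y, z as a fraction of full scale. A call has 1 to 12 rows; each row shifts and turns the commanded pose from where the row before left it, along the tool's axes as they then stand; what a row does not reach is not made up. Full scale, the value 1, is 5 cm for a shift and 8 degrees for a turn. A row lasts 1/8 s, in which the tool goes at most 62.5 mm and 10.7 degrees, less where a joint would pass 70% of its speed; a pose out of reach is approached as far as the arm can. A call with a number of a shift or a turn outside -1 to 1 is refused whole. A call with a gripper value outside its range is refused whole. The fingers move at their own pace and stop on an object; the grip force is fixed at half the most. Time passes only in rows, so rows that do not move let the fingers close. It gives the time, the measured TCP pose, the force, the opening and the grip force at its end, in the units of the state.
- robot.read_state(): the state, without advancing time (a new reading comes with each control period).
- robot.capture(name): name is "scene" or "side" or "wrist"; returns (picture, depth): 384x512x3 uint8, red, green, blue; 384x512 float32, m along the optical axis (not along the pixel's ray), 0 where there is no reading.
- robot.camera_info(name): a dict with "fx", "fy", "cx", "cy" (pixels), "extrinsics" (4x4, takes a point from camera to world coordinates). Camera axes: x right, y up, looking along -z (the intrinsics and any distortion apply to the point x, -y, -z); pixel columns grow to the right and rows downward; lengths in m; the calibration is good to about 2 mm. A picture is of the moment at which its call begins: read the wrist's pose just before it. camera_info takes no time and is no camera call; for the wrist camera it gives the pose at the moment of the call.
- robot.job_done(): hands the job in; it is judged then, once.
Trained networks look in the newest picture that a camera, given by its name, has taken for a name from the list of things; names that differ only in an ending like _2 or _b are one class to them, and where a whole thing is asked for, a point or a joint stands for the part that bears it (a point fixed in the world has none). Each returns a list of dicts, best first, with "conf" (0 to 1); they miss things now and then, are a little off and sometimes report something else, mostly with a low value. They report only what shows in the picture. A call takes as long as a camera call.
- robot.boxes_of(thing, camera): "point" ([x, y, z] in m, in the coordinates of the camera as it stood for that picture, good to about 4 mm: the middle of the surface that is visible of it).
- robot.regions_of(thing, camera): "mask" (384x512 bool, what is visible of it).
The state is a dict: "t": time; "q": joint angles; "joint_velocities": joint speeds; "effort": joint torques, N m; "tcp_pos": TCP position; "eef_rot": TCP orientation; "ft_force": force on the tool from outside, world axes, zero at the start; "wrist_torque": the same for the moment, N m; "width": finger opening in m; "gripper_force": force on a finger pad.
Only numpy, scipy, OpenCV 4.12 (cv2) and the standard library are available. Lean on these libraries where they do the work, as an engineer would, in place of code of your own. Each camera call takes 0.05 s, during which the arm holds its last target. There are 200 camera calls.

## Working session

There is one attempt and no reset: what is moved stays moved. The work goes in short steps, Python scripts to look and compute and a shell command to move; the robot and the scene stay as the last step left them, time stands still between calls to the robot, and variables do not carry over. Pictures are saved under pics/ and viewed, at most 10 in all, crops included, and the job is handed in when it is done.

```bash
mkdir -p pics; ls; cat > h.py <<'E'
import numpy as np,cv2
from bench import robot
from scipy.spatial.transform import Rotation as R
def world(cam,p):
    E=np.array(robot.camera_info(cam)["extrinsics"]);return (E@np.r_[p,1])[:3]
def cloud(cam,depth):
    c=robot.camera_info(cam);E=np.array(c["extrinsics"])
    v,u=np.mgrid[0:384,0:512];d=depth
    P=np.stack([(u-c["cx"])/c["fx"]*d,-(v-c["cy"])/c["fy"]*d,-d],-1)
    W=P@E[:3,:3].T+E[:3,3];W[d==0]=np.nan;return W
def pix(cam,p):
    c=robot.camera_info(cam);E=np.linalg.inv(np.array(c["extrinsics"]));q=E[:3,:3]@p+E[:3,3]
    return c["cx"]+c["fx"]*q[0]/-q[2], c["cy"]+c["fy"]*q[1]/q[2]
E
python3 - <<'E'
from h import *
s=robot.read_state();print(s,robot.grip_depth)
np.set_printoptions(precision=3,suppress=True)
ims=[]
for cam in("scene","side"):
    im,d=robot.capture(cam);ims.append(im);W=cloud(cam,d);print(cam,{k:robot.camera_info(cam)[k] for k in robot.camera_info(cam)})
    for t in("block","jig","dial_handle","press_pad","long_offcut","pliers"):
        for r in robot.regions_of(t,cam)[:2]:
            m=r["mask"];P=W[m];P=P[~np.isnan(P[:,0])];v,u=np.nonzero(m)
            print(cam,t,round(r["conf"],2),m.sum(),u.mean(),v.mean(),np.median(P,0) if len(P) else 0)
            if t in("block","long_offcut"):
                top=P[P[:,2]>np.percentile(P[:,2],90)-.004];print(' top',top[:,2].mean(),cv2.minAreaRect((top[:,:2]*1000).astype(np.float32)))
cv2.imwrite("pics/a.png",cv2.cvtColor(ims[0],cv2.COLOR_RGB2BGR));cv2.imwrite("pics/b.png",cv2.cvtColor(ims[1],cv2.COLOR_RGB2BGR))
E
```

```text
pics
{'t': 0.0, 'q': array([ 1.08569291e+00,  1.81547134e-01,  1.60803519e+00, -6.56308222e-06,
        1.35377590e+00, -2.06288308e-01]), 'joint_velocities': array([-8.67346378e-04, -2.02264023e-04,  1.50103790e-03, -1.07791653e-03,
        8.81703085e-05, -6.64575550e-04]), 'effort': array([-4.70009013e-05, -4.44861746e+01, -3.51340127e+01, -7.11013422e-05,
        8.92636890e-03,  4.09995792e-06]), 'tcp_pos': array([0.15793292, 0.55223996, 0.19516764]), 'eef_rot': array([-4.36459879e-01, -3.11052722e+00,  2.61220100e-03]), 'ft_force': array([-0.1424324 ,  0.16391648, -0.10694971]), 'wrist_torque': array([-0.00509695, -0.015062  ,  0.03640882]), 'gripper_force': 0.0, 'width': 0.08556402183579831} 0.0187
scene {'fx': 498.17233495260405, 'fy': 498.17233495260405, 'cx': 263.5185039379616, 'cy': 198.30669317578966, 'extrinsics': array([[ 0.444,  0.634, -0.634, -0.312],
       [-0.896,  0.303, -0.324, -0.506],
       [-0.014,  0.712,  0.702,  0.957],
       [ 0.   ,  0.   ,  0.   ,  1.   ]])}
scene block 0.75 870 206.0977011494253 196.45632183908046 [0.461 0.063 0.034]
 top 0.0367575436
[... 1181 characters left out ...]
7266, 112.3466567993164), 7.280762672424316)
side block 0.69 115 237.48695652173913 166.76521739130436 [ 0.529 -0.234  0.039]
 top 0.04941117862467939 ((528.0899047851562, -238.9131622314453), (19.779247283935547, 37.21022033691406), 37.7260856628418)
side jig 0.84 1793 242.89124372559957 168.11600669269382 [ 0.509 -0.24   0.034]
side dial_handle 0.57 286 254.25874125874125 153.1818181818182 [ 0.476 -0.295  0.057]
side long_offcut 0.73 393 276.9745547073791 149.36641221374046 [ 0.386 -0.384  0.022]
 top 0.022680409686119476 ((410.009765625, -402.231689453125), (49.6099853515625, 189.2626953125), 62.592857360839844)
side pliers 0.65 559 206.50447227191412 280.3720930232558 [0.553 0.231 0.012]
```

View pics/a.png

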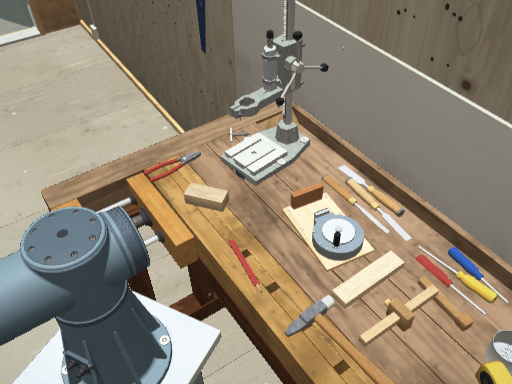

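View pics/b.png

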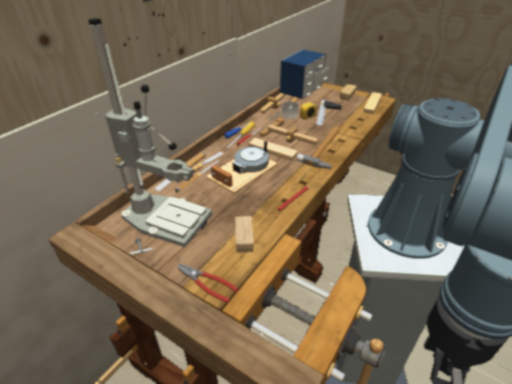

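The scene view shows the block at (206,196), fence (308,195), dial (338,237) and peg (337,238); the offcut is at (367,279) and the pliers at (172,165). Next I'll fit the jig pose.

```bash
python3 - <<'E'
from h import *
from scipy.optimize import minimize
print([a for a in dir(robot) if a[0]!='_'])
np.set_printoptions(precision=4,suppress=True)
for cam in("scene","side"):
    im,d=robot.capture(cam);W=cloud(cam,d)
    P=W.reshape(-1,3);P=P[~np.isnan(P[:,0])]
    P=P[np.hypot(P[:,0]-.51,P[:,1]+.26)<.19]
    def rect(lo,hi,c=None,r=1):
        Q=P[(P[:,2]>lo)&(P[:,2]<hi)]
        if c is not None:Q=Q[np.hypot(Q[:,0]-c[0],Q[:,1]-c[1])<r]
        return Q,cv2.minAreaRect((Q[:,:2]*1000).astype(np.float32))
    Q,f=rect(.057,.068,(.555,-.19),.08);print(cam,'fence',len(Q),Q[:,2].mean(),f)
    Q,f=rect(.041,.048,(.485,-.3),.075);print('housing',len(Q),f,cv2.minEnclosingCircle((Q[:,:2]*1000).astype(np.float32)))
    Q,f=rect(.009,.016);print('board',len(Q),f)
    Q,f=rect(.07,.11);print('peg',len(Q),Q.mean(0) if len(Q) else 0,f)
    T=(P[:,2]>.008)
    # fit pose: signed model heights
    M=P[P[:,2]>.006]
    def height(q):
        x,y=q.T;h=np.zeros(len(q));b=(abs(x)<.068)&(y>-.118)&(y<.108);h[b]=.012
        h[np.hypot(x,y+.055)<.0625]=.044;h[(abs(x)<.045)&(y>.088)&(y<.106)]=.062;return h
    G=P
    def cost(p):
        c,s=np.cos(p[2]),np.sin(p[2]);q=(G[:,:2]-p[:2])@np.array([[c,-s],[s,c]])
        e=np.minimum(abs(height(q)-G[:,2]),.02);return e.mean()*1000
    best=min((minimize(cost,[.515,-.255,a],method='Nelder-Mead',options=dict(initial_simplex=[[.515,-.255,a],[.53,-.255,a],[.515,-.24,a],[.515,-.255,a+.15]])) for a in(-.7,-.55,-.4)),key=lambda r:r.fun);print('pose',best.x,best.fun)
    c,s=np.cos(best.x[2]),np.sin(best.x[2])
    for n,v in dict(dial=(0,-.055),bay=(0,.058),fence=(0,.097)).items():print(n,best.x[:2]+np.array([c*v[0]-s*v[1],s*v[0]+c*v[1]]))
E
```

```text
['MotionError', 'boxes_of', 'camera_info', 'capture', 'grip_depth', 'job_done', 'read_state', 'regions_of']
scene fence 195 0.06166003418958674 ((571.906005859375, -178.53512573242188), (22.10592269897461, 88.51591491699219), 52.7195930480957)
housing 899 ((485.6282043457031, -299.1531982421875), (135.17710876464844, 121.69862365722656), 17.67460060119629) ((486.5254821777344, -294.7148132324219), 70.14838409423828)
board 1366 ((494.02752685546875, -283.9326477050781), (285.331298828125, 137.1068878173828), 52.53453063964844)
peg 71 [ 0.4304 -0.3123  0.088 ] ((431.54400634765625, -312.95184326171875), (17.14220428466797, 14.554427146911621), 42.54669952392578)
pose [ 0.5169 -0.2557 -0.638 ] 6.680423396451713
dial [ 0.4841 -0.2999]
bay [ 0.5514 -0.2092]
fence [ 0.5746 -0.1778]
side fence 107 0.06260054862966367 ((576.6094970703125, -178.59280395507812), (19.81808853149414, 93.4985580444336), 52.07760238647461)
housing 271 ((483.53607177734375, -297.51953125), (120.64803314208984, 126.93053436279297), 7.028939723968506) ((488.0938720703125, -296.22802734375), 67.29541778564453)
board 598 ((492.6052551269531, -274.5586242675781), (284.8310546875, 177.9836883544922), 58.536312103271484)
peg 33 [ 0.4343 -0.3059  0.087 ] ((434.6251220703125, -308.07415771484375), (10.887508392333984, 15.618900299072266), 5.120048999786377)
pose [ 0.5164 -0.2559 -0.6481] 7.115196281912104
dial [ 0.4832 -0.2997]
bay [ 0.5514 -0.2096]
fence [ 0.5749 -0.1785]
```

```bash
cat >> h.py <<'E'
JY=-.643;jx=np.array([np.cos(JY),np.sin(JY),0]);jy=np.array([-np.sin(JY),np.cos(JY),0])
bay=np.array([.5514,-.2094,.012]);dial=np.array([.4837,-.2998,.0575])
def frame(y,z): return np.column_stack([np.cross(y,z),y,z])
def plan(wps,start=None):
    """wps: list of (pos,rotmatrix,n rows); prints rounded row values [shift],[turn]"""
    s=robot.read_state()
    p,r=(s["tcp_pos"],R.from_rotvec(s["eef_rot"])) if start is None else start
    for P,M,n in wps:
        T=R.from_matrix(M);p0,r0=p,r;rv=(r0.inv()*T).as_rotvec()
        for k in range(1,n+1):
            f=k/n;a=p0+f*(np.array(P)-p0);b=r0*R.from_rotvec(rv*f)
            sh=np.round(r.inv().apply(a-p)/.05,2);tu=np.round((r.inv()*b).as_rotvec()/np.radians(8),2)
            print([sh.tolist(),tu.tolist()],"" if max(abs(sh).max(),abs(tu).max())<=1 else "TOO BIG")
            p=p+r.apply(sh*.05);r=r*R.from_rotvec(tu*np.radians(8))
        print('->',p.round(4))
    return p,r
def tilt(az,down,y):  # tool z: heading az, 'down' rad below horizontal
    return frame(y,np.array([np.cos(az)*np.cos(down),np.sin(az)*np.cos(down),-np.sin(down)]))
bx=np.array([np.cos(.134),np.sin(.134),0]);by=np.array([-bx[1],bx[0],0])
G=frame(bx,by*np.sin(np.radians(25))-np.array([0,0,np.cos(np.radians(25))]))
E
python3 - <<'E'
from h import *
zt=G[:,2];g=np.array([.4746,.055,.005])
plan([(g-zt*.13,G,14),(g-zt*.03,G,3)])
E
```

```text
[[-0.66, -0.63, 0.1], [-0.13, 0.2, 0.58]] 
[[-0.72, -0.58, 0.08], [-0.13, 0.2, 0.59]] 
[[-0.75, -0.52, 0.04], [-0.13, 0.19, 0.58]] 
[[-0.8, -0.45, 0.02], [-0.13, 0.2, 0.58]] 
[[-0.84, -0.39, -0.02], [-0.13, 0.2, 0.58]] 
[[-0.86, -0.32, -0.04], [-0.13, 0.19, 0.59]] 
[[-0.88, -0.24, -0.08], [-0.12, 0.2, 0.58]] 
[[-0.9, -0.18, -0.1], [-0.13, 0.2, 0.58]] 
[[-0.91, -0.09, -0.13], [-0.13, 0.2, 0.58]] 
[[-0.91, -0.03, -0.16], [-0.13, 0.2, 0.59]] 
[[-0.9, 0.06, -0.18], [-0.13, 0.19, 0.58]] 
[[-0.88, 0.13, -0.21], [-0.13, 0.2, 0.58]] 
[[-0.87, 0.21, -0.22], [-0.13, 0.2, 0.58]] 
[[-0.84, 0.28, -0.25], [-0.13, 0.2, 0.59]] 
-> [0.4819 0.0006 0.1231]
[[-0.0, 0.0, 0.67], [0.0, -0.0, -0.0]] 
[[-0.0, 0.0, 0.67], [0.0, -0.0, -0.0]] 
[[-0.0, 0.0, 0.66], [0.0, -0.0, -0.0]] 
-> [0.4763 0.0425 0.0325]
```

```bash
python3 -m inch '[[1,[-0.66,-0.63,0.1],[-0.13,0.2,0.58]],[1,[-0.72,-0.58,0.08],[-0.13,0.2,0.59]],[1,[-0.75,-0.52,0.04],[-0.13,0.19,0.58]],[1,[-0.8,-0.45,0.02],[-0.13,0.2,0.58]],[1,[-0.84,-0.39,-0.02],[-0.13,0.2,0.58]],[1,[-0.86,-0.32,-0.04],[-0.13,0.19,0.59]],[1,[-0.88,-0.24,-0.08],[-0.12,0.2,0.58]]]' && python3 -m inch '[[1,[-0.9,-0.18,-0.1],[-0.13,0.2,0.58]],[1,[-0.91,-0.09,-0.13],[-0.13,0.2,0.58]],[1,[-0.91,-0.03,-0.16],[-0.13,0.2,0.59]],[1,[-0.9,0.06,-0.18],[-0.13,0.19,0.58]],[1,[-0.88,0.13,-0.21],[-0.13,0.2,0.58]],[1,[-0.87,0.21,-0.22],[-0.13,0.2,0.58]],[1,[-0.84,0.28,-0.25],[-0.13,0.2,0.59]],[1,[0,0,0],[0,0,0]],[1,[0,0,0],[0,0,0]]]'
python3 - <<'E'
from h import *
s=robot.read_state();print(s['q'],R.from_rotvec(s['eef_rot']).as_matrix()-G)
im,d=robot.capture("wrist");W=cloud("wrist",d)
for r in robot.regions_of("block","wrist")[:2]:
    P=W[r["mask"]];P=P[~np.isnan(P[:,0])];top=P[P[:,2]>np.percentile(P[:,2],90)-.004]
    print(r["conf"],len(P),top[:,2].mean(),cv2.minAreaRect((top[:,:2]*1000).astype(np.float32)))
zt=G[:,2];g=np.array([.4746,.055,.005])
plan([(g-zt*.03,G,3),(g,G,2)])
E
```

```text
t: 1.68
tcp_pos: [0.3209, 0.2758, 0.1598]
eef_rot: [-1.226, -2.697, -0.224]
ft_force: [0.2, -0.6, -0.6]
width: 0.0854
gripper_force: 0.0
t: 2.8
tcp_pos: [0.4815, 0.0008, 0.1229]
eef_rot: [-1.833, -2.095, -0.407]
ft_force: [0.1, -0.1, 0.9]
width: 0.0856
gripper_force: 0.0
[-0.51380378  0.19036984  1.82869702  0.34919144  1.40818499 -0.75419953] [[ 8.25865261e-04  7.04892366e-05 -5.25290720e-04]
 [-3.95081305e-04 -5.25636275e-04  1.01318171e-03]
 [ 1.07391753e-03 -6.73348267e-04  5.01801284e-04]]
[[-0.01, 0.0, 0.67], [-0.0, -0.0, 0.0]] 
[[-0.01, 0.01, 0.66], [-0.0, -0.0, 0.0]] 
[[-0.01, 0.0, 0.67], [-0.0, -0.01, 0.01]] 
-> [0.4763 0.0423 0.032 ]
[[0.0, 0.0, 0.3], [-0.0, 0.0, -0.0]] 
[[0.0, 0.0, 0.3], [-0.0, 0.0, -0.0]] 
-> [0.4746 0.0548 0.0048]
```

```bash
python3 -m inch '[[1,[-0.01,0,0.67],[0,0,0]],[1,[-0.01,0.01,0.66],[0,0,0]],[1,[-0.01,0,0.67],[0,0,0]],[1,[0,0,0.3],[0,0,0]],[1,[0,0,0.3],[0,0,0]],[1,[0,0,0],[0,0,0]],[-1,[0,0,0],[0,0,0]],[-1,[0,0,0],[0,0,0]],[-1,[0,0,0],[0,0,0]],[-1,[0,0,0],[0,0,0]],[-1,[0,0,0],[0,0,0]],[-1,[0,0,0],[0,0,0]]]'
python3 - <<'E'
from h import *
s=robot.read_state();print(s['tcp_pos'],s['width'],s['gripper_force'])
im,d=robot.capture("scene");W=cloud("scene",d)
for r in robot.regions_of("block","scene")[:1]:
    P=W[r["mask"]];P=P[~np.isnan(P[:,0])];print(r["conf"],len(P),np.median(P,0))
im2,_=robot.capture("wrist")
cv2.imwrite("pics/c.png",cv2.cvtColor(np.hstack([cv2.resize(im[100:300,120:370],(400,320)),cv2.resize(im2,(400,320))]),cv2.COLOR_RGB2BGR))
E
```

```text
t: 4.4
tcp_pos: [0.4777, 0.0531, 0.0071]
eef_rot: [-1.835, -2.098, -0.411]
ft_force: [-0.3, -2.1, 14.9]
width: 0.0
gripper_force: 7.3
[0.47768206 0.05309205 0.00705298] 4.3767396173643936e-05 7.306671179831028
0.7 832 [0.45788976 0.06690549 0.0338446 ]
```

View pics/c.png

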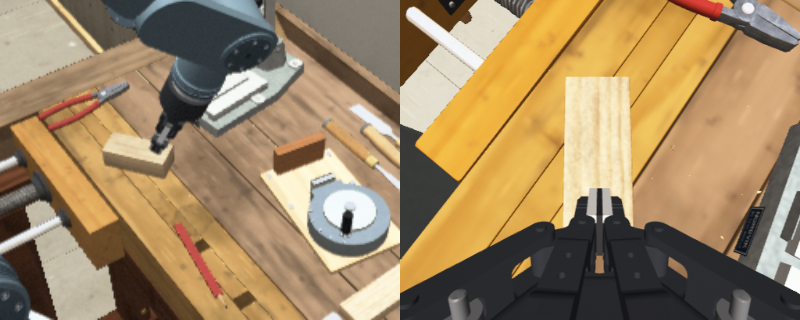

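The fingers have shut fully at the near end of the block, at (600,210) in the wrist view on the right. They missed it, or they are on top of it. I'll check the positions.

```bash
python3 - <<'E'
from h import *
np.set_printoptions(precision=3,suppress=True)
for cam in("scene","side"):
    im,d=robot.capture(cam);W=cloud(cam,d)
    for r in robot.regions_of("block",cam)[:1]:
        P=W[r["mask"]];P=P[~np.isnan(P[:,0])];top=P[(abs(P[:,2]-.037)<.004)]
        print(cam,r["conf"],len(P),cv2.minAreaRect((top[:,:2]*1000).astype(np.float32)))
    print([round(x) for x in pix(cam,robot.read_state()["tcp_pos"])], [ [round(x) for x in pix(cam,np.array(p))] for p in ([.4726,.0698,.036],[.4726,.0698,0])])
    if cam=="side":a=im
im,d=robot.capture("wrist");print("wrist tcp px",pix("wrist",robot.read_state()["tcp_pos"]))
W=cloud("wrist",d);print("wrist block pt",W[130,380-0] , W[200:384:20,256])
cv2.imwrite("pics/d.png",cv2.cvtColor(cv2.resize(a[140:280,180:330],(750,600),interpolation=cv2.INTER_CUBIC),cv2.COLOR_RGB2BGR))
E
```

```text
scene 0.87 892 ((472.9461364746094, 68.99713134765625), (52.883880615234375, 112.62137603759766), 5.873270034790039)
[213, 201] [[205, 192], [207, 202]]
side 0.7 549 ((473.22357177734375, 71.3915023803711), (47.15985870361328, 108.84326171875), 6.924073696136475)
[244, 232] [[245, 229], [245, 238]]
wrist tcp px (np.float64(256.6513657016233), np.float64(218.5658790094711))
wrist block pt [ 0.555  0.126 -0.   ] [[ 0.476  0.061  0.034]
 [ 0.477  0.05   0.036]
 [ 0.479  0.04   0.061]
 [ 0.479  0.032  0.076]
 [ 0.481  0.024  0.072]
 [ 0.482  0.016  0.069]
 [ 0.486 -0.009  0.   ]
 [ 0.481  0.015  0.116]
 [ 0.482  0.012  0.12 ]
 [ 0.482  0.01   0.125]]
```

View pics/d.png

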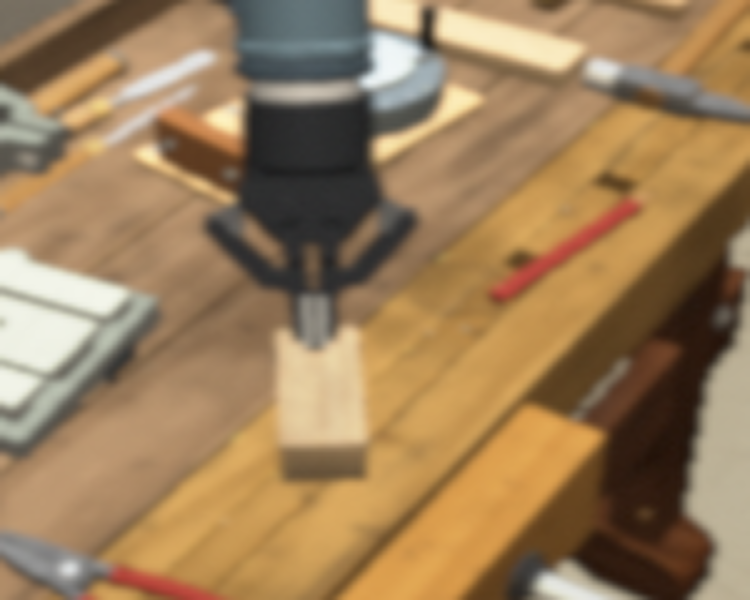

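The side crop shows the shut fingertips resting on the block's top at (318,345), well behind where the reported TCP projects. I'll back off and check where the tips really are, shut and then open.

```bash
cat > tip.py <<'E'
from h import *
import sys
np.set_printoptions(precision=3,suppress=True)
s=robot.read_state();r=R.from_rotvec(s["eef_rot"]);print(s['tcp_pos'],s['width'],s['ft_force'])
im,d=robot.capture("wrist");W=cloud("wrist",d);print("tcp px",pix("wrist",s["tcp_pos"]))
L=r.inv().apply(W.reshape(-1,3)-s["tcp_pos"]);L=L[~np.isnan(L[:,0])]
m=(abs(L[:,0])<.02)&(abs(L[:,1])<.06)&(L[:,2]>-.06)&(L[:,2]<.03)
Q=L[m];print(len(Q))
h=np.histogram(Q[:,2],bins=np.arange(-.06,.031,.005));print(h[0])
F=Q[Q[:,2]<.01]
for lo in np.arange(-.04,.01,.005):
    k=Q[(Q[:,2]>lo)&(Q[:,2]<lo+.005)]
    if len(k):print(round(lo,3),k.min(0),k.max(0))
E
python3 -m inch '[[-1,[0,0,-0.6],[0,0,0]],[-1,[0,0,-0.8],[0,0,0]],[-1,[0,0,-0.6],[0,0,0]],[-1,[0,0,0],[0,0,0]]]'; python3 tip.py; python3 -m inch '[[1,[0,0,0],[0,0,0]],[1,[0,0,0],[0,0,0]],[1,[0,0,0],[0,0,0]],[1,[0,0,0],[0,0,0]],[1,[0,0,0],[0,0,0]],[1,[0,0,0],[0,0,0]]]';python3 tip.py
```

```text
t: 5.3
tcp_pos: [0.483, 0.0101, 0.0975]
eef_rot: [-1.837, -2.099, -0.41]
ft_force: [0.0, -0.3, -0.9]
width: -0.0003
gripper_force: 0.0
[0.483 0.01  0.097] -0.0002801236669404301 [ 0.006 -0.291 -0.889]
tcp px (np.float64(258.6407101891513), np.float64(220.41275527720015))
1174
[303 281 266 215 109   0   0   0   0   0   0   0   0   0   0   0   0   0]
-0.04 [ 0.007 -0.015 -0.04 ] [ 0.012  0.009 -0.036]
t: 6.1
tcp_pos: [0.4809, 0.0119, 0.0953]
eef_rot: [-1.833, -2.096, -0.407]
ft_force: [0.1, -0.0, -0.3]
width: 0.0853
gripper_force: 0.0
[0.481 0.012 0.095] 0.08526562986259437 [ 0.064 -0.025 -0.285]
tcp px (np.float64(256.69510253123025), np.float64(218.6023564259496))
1150
[595 429 126   0   0   0   0   0   0   0   0   0   0   0   0   0   0   0]
```

Two independent checks agree. The real tips sit about 33 mm behind the reported TCP along the tool axis: the wrist depth shows it, and contact was on the block's 36 mm top while the reported z was 7 mm. I'll correct for that and grasp again.

```bash
cat >> h.py <<'E'
OFF=.032  # true tip = reported TCP - OFF*toolz
def rep(p,M): return np.array(p)+OFF*M[:,2]
E
python3 - <<'E'
from h import *
g=rep([.4750,.055,.007],G);zt=G[:,2]
plan([(g-zt*.02,G,3),(g,G,2)])
E
```

```text
[[0.01, -0.0, 0.74], [0.0, -0.0, -0.0]] 
[[0.02, -0.0, 0.73], [0.0, -0.0, -0.0]] 
[[0.01, -0.0, 0.74], [0.0, -0.0, -0.0]] 
-> [ 0.4744  0.06   -0.004 ]
[[0.0, -0.0, 0.2], [0.0, -0.0, -0.0]] 
[[0.0, -0.0, 0.2], [0.0, -0.0, -0.0]] 
-> [ 0.4733  0.0684 -0.0221]
```

```bash
python3 -m inch '[[1,[0.01,0,0.74],[0,0,0]],[1,[0.02,0,0.73],[0,0,0]],[1,[0.01,0,0.74],[0,0,0]],[1,[0,0,0.2],[0,0,0]],[1,[0,0,0],[0,0,0]]]'; python3 -m inch '[[1,[0,0,0.2],[0,0,0]],[1,[0,0,0],[0,0,0]]]'; python3 -m inch '[[-1,[0,0,0],[0,0,0]],[-1,[0,0,0],[0,0,0]],[-1,[0,0,0],[0,0,0]],[-1,[0,0,0],[0,0,0]],[-1,[0,0,0],[0,0,0]]]'
```

```text
t: 6.78
tcp_pos: [0.4738, 0.0643, -0.013]
eef_rot: [-1.833, -2.095, -0.407]
ft_force: [0.5, -0.4, -0.7]
width: 0.0858
gripper_force: 0.0
t: 7.02
tcp_pos: [0.4735, 0.0682, -0.0219]
eef_rot: [-1.834, -2.096, -0.407]
ft_force: [0.2, -0.0, -0.4]
width: 0.0854
gripper_force: 0.0
t: 7.65
tcp_pos: [0.4739, 0.068, -0.0216]
eef_rot: [-1.834, -2.096, -0.408]
ft_force: [-0.1, -2.3, 5.7]
width: 0.0468
gripper_force: 62.2
```

```bash
cat >> h.py <<'E'
Z=np.array([0,0,1.])
E
python3 - <<'E'
from h import *
s=robot.read_state();M=R.from_rotvec(s['eef_rot']).as_matrix();t=s['tcp_pos']
B=np.column_stack([bx,by,Z]);c=np.array([.4729,.0702,.018])
Bt=np.column_stack([jy,-Z,-jx]);Q=Bt@B.T;Mt=Q@M
ct=bay+np.array([0,0,.055+.002])+jy*.002
tt=ct+Q@(t-c)
np.savez("place.npz",tt=tt,Mt=Mt,tool_c=M.T@(c-t),tool_B=M.T@B)
print("target",tt,Mt[:,2],R.from_matrix(Mt@M.T).magnitude()*57.3)
plan([(t+[0,-.02,.1],M,3),(tt+[0,0,.08],Mt,16),(tt+[0,0,.01],Mt,3)])
E
```

```text
target [ 0.58473417 -0.23096445  0.07131625] [ 0.72606589 -0.54240489 -0.4226408 ] 98.60105633581522
[[0.16, -0.02, -0.66], [-0.0, 0.0, -0.0]] 
[[0.16, -0.01, -0.66], [0.0, 0.0, 0.0]] 
[[0.17, -0.02, -0.66], [-0.0, 0.0, 0.0]] 
-> [0.474  0.0482 0.0785]
[[-0.29, 0.09, -0.24], [-0.13, -0.66, -0.37]] 
[[-0.32, 0.08, -0.2], [-0.14, -0.66, -0.37]] 
[[-0.34, 0.07, -0.18], [-0.13, -0.67, -0.37]] 
[[-0.35, 0.05, -0.14], [-0.14, -0.66, -0.37]] 
[[-0.37, 0.03, -0.11], [-0.13, -0.66, -0.37]] 
[[-0.38, 0.02, -0.07], [-0.14, -0.66, -0.37]] 
[[-0.38, -0.0, -0.04], [-0.13, -0.66, -0.37]] 
[[-0.39, -0.02, 0.0], [-0.14, -0.67, -0.37]] 
[[-0.38, -0.05, 0.04], [-0.13, -0.66, -0.37]] 
[[-0.38, -0.06, 0.06], [-0.13, -0.66, -0.37]] 
[[-0.36, -0.08, 0.1], [-0.14, -0.66, -0.37]] 
[[-0.35, -0.1, 0.14], [-0.13, -0.67, -0.37]] 
[[-0.33, -0.13, 0.16], [-0.14, -0.66, -0.37]] 
[[-0.3, -0.14, 0.18], [-0.13, -0.66, -0.37]] 
[[-0.28, -0.16, 0.22], [-0.14, -0.66, -0.37]] 
[[-0.25, -0.18, 0.23], [-0.13, -0.66, -0.37]] 
-> [ 0.5847 -0.2308  0.1511]
[[0.42, -0.0, 0.2], [-0.0, -0.0, 0.0]] 
[[0.42, -0.0, 0.2], [-0.0, -0.0, 0.0]] 
[[0.42, -0.0, 0.19], [-0.0, -0.0, 0.0]] 
-> [ 0.5848 -0.2309  0.0816]
```

```bash
python3 -m inch '[[-1,[0.16,-0.02,-0.66],[0,0,0]],[-1,[0.16,-0.01,-0.66],[0,0,0]],[-1,[0.17,-0.02,-0.66],[0,0,0]],[-1,[-0.29,0.09,-0.24],[-0.13,-0.66,-0.37]],[-1,[-0.32,0.08,-0.2],[-0.14,-0.66,-0.37]],[-1,[-0.34,0.07,-0.18],[-0.13,-0.67,-0.37]],[-1,[-0.35,0.05,-0.14],[-0.14,-0.66,-0.37]],[-1,[-0.37,0.03,-0.11],[-0.13,-0.66,-0.37]],[-1,[-0.38,0.02,-0.07],[-0.14,-0.66,-0.37]],[-1,[-0.38,0,-0.04],[-0.13,-0.66,-0.37]],[-1,[-0.39,-0.02,0],[-0.14,-0.67,-0.37]]]'; python3 -c "
from h import *
print(robot.read_state()['q'])"
```

```text
t: 9.02
tcp_pos: [0.5288, -0.0911, 0.1142]
eef_rot: [1.401, 2.372, -0.042]
ft_force: [-0.3, -0.5, -1.2]
width: 0.0468
gripper_force: 61.9
[-0.31865802 -0.03960801  2.08021426 -0.16323704  0.73533886 -0.72158882]
```

```bash
python3 -m inch '[[-1,[-0.38,-0.05,0.04],[-0.13,-0.66,-0.37]],[-1,[-0.38,-0.06,0.06],[-0.13,-0.66,-0.37]],[-1,[-0.36,-0.08,0.1],[-0.14,-0.66,-0.37]],[-1,[-0.35,-0.1,0.14],[-0.13,-0.67,-0.37]],[-1,[-0.33,-0.13,0.16],[-0.14,-0.66,-0.37]],[-1,[-0.3,-0.14,0.18],[-0.13,-0.66,-0.37]],[-1,[-0.28,-0.16,0.22],[-0.14,-0.66,-0.37]],[-1,[-0.25,-0.18,0.23],[-0.13,-0.66,-0.37]],[-1,[0,0,0],[0,0,0]],[-1,[0,0,0],[0,0,0]]]'; python3 - <<'E'
from h import *
np.set_printoptions(precision=3,suppress=True)
p=np.load("place.npz");s=robot.read_state();M=R.from_rotvec(s['eef_rot']).as_matrix()
print(s['q'],"err",s['tcp_pos']-p['tt'],(R.from_matrix(p['Mt'].T@M)).as_rotvec()*57.3)
print("pred block c",s['tcp_pos']+M@p['tool_c'],"axes",(M@p['tool_B']))
ims=[]
for cam in("scene","side"):
    im,d=robot.capture(cam);W=cloud(cam,d);ims.append(im)
    for r in robot.regions_of("block",cam)[:2]:
        P=W[r["mask"]];P=P[~np.isnan(P[:,0])]
        J=np.column_stack([(P-bay)@jx,(P-bay)@jy,P[:,2]])
        print(cam,r["conf"],len(P),np.percentile(J,[3,50,97],axis=0))
        top=J[J[:,2]>np.percentile(J[:,2],97)-.006];print('top',len(top),top[:,2].mean(),cv2.minAreaRect((top[:,:2]*1000).astype(np.float32)))
a=cv2.resize(ims[0][120:300,220:420],(400,360),interpolation=cv2.INTER_CUBIC);b=cv2.resize(ims[1][80:224,160:320],(400,360),interpolation=cv2.INTER_CUBIC)
cv2.imwrite("pics/e.png",cv2.cvtColor(np.hstack([a,b]),cv2.COLOR_RGB2BGR))
E
```

```text
t: 10.28
tcp_pos: [0.5612, -0.2403, 0.209]
eef_rot: [0.672, 2.039, -0.33]
ft_force: [-0.2, 0.9, -1.7]
width: 0.0468
gripper_force: 63.3
[-0.598 -0.212  2.341 -1.137  0.001 -0.396] err [-0.024 -0.009  0.138] [-2.008  7.042  0.932]
pred block c [ 0.529 -0.218  0.212] axes [[ 0.581 -0.082 -0.81 ]
 [ 0.814  0.096  0.574]
 [ 0.031 -0.992  0.122]]
scene 0.72 797 [[-0.038 -0.046  0.064]
 [-0.018 -0.039  0.238]
 [ 0.029  0.04   0.27 ]]
top 211 0.26693012040107555 ((-8.977387428283691, -23.352264404296875), (47.360450744628906, 36.54559326171875), 86.99618530273438)
```

View pics/e.png

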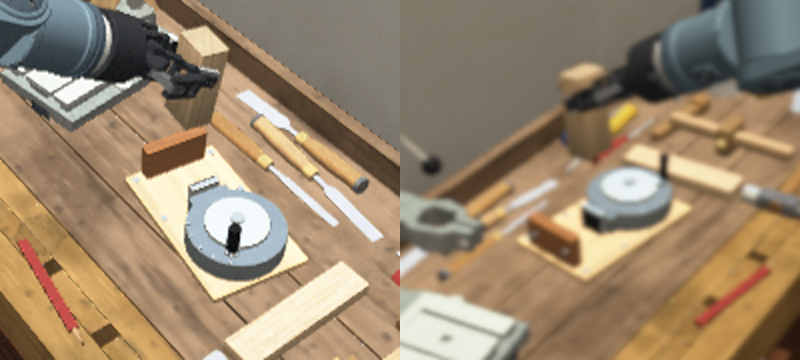

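The scene crop (left) shows the block held upright above the jig at (200,80). The wrist is at its limit, with q4 at -1.14 and q5 at 0, so it can't tilt further in this branch. I'll fit the arm's kinematics to see which branch reaches the placing pose.

```bash
cat > kin.py <<'E'
from h import *
from scipy.optimize import least_squares
D=[([1.08569,.181547,1.608035,-6.6e-6,1.353776,-.206288],[.157933,.55224,.195168],[-.43646,-3.11053,.00261]),
([-0.51380378,0.19036984,1.82869702,0.34919144,1.40818499,-0.75419953],[.4815,.0008,.1229],[-1.833,-2.095,-.407]),
([-0.31865802,-0.03960801,2.08021426,-0.16323704,0.73533886,-0.72158882],[.5288,-.0911,.1142],[1.401,2.372,-.042]),
([-.598,-.212,2.341,-1.137,.001,-.396],[.5612,-.2403,.209],[.672,2.039,-.33])]
def fk(q,k):
    a1,h,L2,e,L4,Lt,s4,s6=k
    A=R.from_euler('Z',q[0]);U=A*R.from_euler('Y',q[1]);F=A*R.from_euler('Y',q[1]+q[2])
    W=F*R.from_euler('Z',s4*q[3])*R.from_euler('Y',q[4])*R.from_euler('Z',s6*q[5]+np.pi/2*0)
    p=np.array([0,0,h])+A.apply([a1,0,0])+U.apply([0,0,L2])+F.apply([e,0,L4])+W.apply([0,0,Lt])
    return p,W
def fit():
    best=None
    for s4 in(1,-1):
      for s6 in(1,-1):
        W=[fk(q,[0]*6+[s4,s6])[1].inv()*R.from_rotvec(r) for q,p,r in D]
        off=[w.as_rotvec() for w in W];sp=np.ptp([w.as_matrix() for w in W],axis=0).max()
        if best is None or sp<best[0]:best=(sp,s4,s6,off[0])
    _,s4,s6,off=best
    f=lambda x:np.concatenate([fk(q,[*x,s4,s6])[0]-p for q,p,r in D])
    r=least_squares(f,[0,.3,.4,0,.4,.2]);return np.r_[r.x,s4,s6],off,best[0],np.abs(r.fun).max()
K,OFFR,SP,ERR=fit()
LIM=np.array([[-2.99,2.99],[-.89,2.07],[.3,2.58],[-1.14,4.28],[0,2.63],[-3.12,3.12]])
def FK(q):
    p,W=fk(q,K);return p,W*R.from_rotvec(OFFR)
def ik(P,M,seed,n=1):
    f=lambda q:np.r_[(FK(q)[0]-P)*5,(FK(q)[1].inv()*R.from_matrix(M)).as_rotvec()]
    sd=np.clip(seed,LIM[:,0]+1e-3,LIM[:,1]-1e-3);r=least_squares(f,sd,bounds=(LIM[:,0],LIM[:,1]));return r.x,np.abs(r.fun).max()
def iks(P,M,n=40):
    g=np.random.default_rng(0);o=[]
    for _ in range(n):
        q,e=ik(P,M,[np.arctan2(P[1],P[0])+g.uniform(-.5,.5),g.uniform(-.5,1),g.uniform(1,2.5),g.uniform(-1.1,4.2),g.uniform(.1,2.2),g.uniform(-3,3)])
        if e<2e-3 and not any(np.abs(q-x).max()<.05 for x in o):o.append(q)
    return o
E
python3 - <<'E'
from kin import *
np.set_printoptions(precision=3,suppress=True)
print(K,OFFR,SP,ERR)
p=np.load("place.npz");tt,Mt=p['tt'],p['Mt']
for dz in(0,.08):print("target",dz,iks(tt+[0,0,dz],Mt))
# alternatives: graspable pt fixed; place tilt a below horizontal, side sgn, roll variant
grasp=bay+[0,0,.08]
for sg in(1,-1):
  for a in(25,40,50,60):
    a=np.radians(a)
    z=sg*jx*np.cos(a)-Z*np.sin(a)
    for ys in(1,-1):
        M=frame(ys*jy,z);P=grasp+z*(.0227+OFF)
        print(sg,round(a*57.3),ys,*iks(P,M,12))
E
```

```text
[-0.238 -0.204  0.933 -0.144  0.615  0.516  1.     1.   ] [ 0.    -0.     1.571] 0.0005248317893866719 0.12691895939156445
target 0 []
target 0.08 []
1 25 1
1 25 -1
1 40 1
1 40 -1
1 50 1 [-0.1   -0.012  2.277 -0.952  0.42  -0.23 ]
1 50 -1 [-0.1   -0.012  2.277 -0.952  0.42   2.912]
1 60 1 [-0.191  0.028  2.157 -0.452  0.523 -0.775]
1 60 -1 [-0.191  0.028  2.157 -0.452  0.523  2.367]
-1 25 1 [-0.479  0.749  1.361  0.178  2.154 -1.402]
-1 25 -1 [-0.479  0.749  1.361  0.178  2.154  1.739]
-1 40 1 [-0.468  0.644  1.402  0.145  1.957 -1.402]
-1 40 -1 [-0.468  0.644  1.402  0.145  1.957  1.739]
-1 50 1 [-0.456  0.566  1.454  0.123  1.809 -1.398]
-1 50 -1 [-0.456  0.566  1.454  0.123  1.809  1.744]
-1 60 1 [-0.441  0.484  1.524  0.101  1.648 -1.388]
-1 60 -1 [-0.441  0.484  1.524  0.101  1.648  1.754]
```

```bash
sed -i 's/a1,h,L2,e,L4,Lt,s4,s6=k/a1,h,L2,e,L4,Lt,d,s4,s6=k/;s/A.apply(\[a1,0,0\])/A.apply([a1,d,0])/;s/\[0\]\*6/[0]*7/;s/\[0,.3,.4,0,.4,.2\]/[0,.3,.4,0,.4,.2,.1]/' kin.py
cat > alt.py <<'E'
from kin import *
np.set_printoptions(precision=3,suppress=True)
print(K,OFFR,SP,ERR)
p=np.load("place.npz");tt,Mt=p['tt'],p['Mt']
for dz in(0,.08):print("target",dz,iks(tt+[0,0,dz],Mt))
grasp=bay+[0,0,.08]
for sg in(1,-1):
  for a in(25,40,50,60):
    a=np.radians(a)
    z=sg*jx*np.cos(a)-Z*np.sin(a)
    for ys in(1,-1):
        M=frame(ys*jy,z);P=grasp+z*(.0227+OFF)
        print(sg,round(a*57.3),ys,*iks(P,M,12))
E
python3 alt.py
```

```text
[-0.     0.313  0.439  0.085  0.515  0.354  0.118  1.     1.   ] [ 0.    -0.     1.571] 0.0005248317893866719 6.464992006496861e-05
target 0 [array([-0.483,  0.374,  2.316,  3.368,  0.69 ,  1.463])]
target 0.08 [array([-0.483,  0.096,  2.346,  3.476,  0.451,  1.336])]
1 25 1 [-0.495  0.391  2.296  3.354  0.687  1.469]
1 25 -1 [-0.495  0.391  2.296  3.354  0.687 -1.673]
1 40 1 [-0.513  0.233  2.234  3.621  0.218  1.185]
1 40 -1 [-0.513  0.233  2.234  3.621  0.218 -1.956]
1 50 1 [-0.525  0.194  2.155 -0.659  0.124 -0.825]
1 50 -1 [-0.525  0.194  2.155 -0.659  0.124  2.317]
1 60 1 [-0.536  0.201  2.054 -0.148  0.369 -1.34 ]
1 60 -1 [-0.536  0.201  2.054 -0.148  0.369  1.801]
-1 25 1 [-0.589  1.153  0.802  0.066  2.319 -1.503]
-1 25 -1 [-0.589  1.153  0.802  0.066  2.319  1.639]
-1 40 1 [-0.586  0.97   0.995  0.049  2.048 -1.512]
-1 40 -1 [-0.586  0.97   0.995  0.049  2.048  1.63 ]
-1 50 1 [-0.584  0.848  1.13   0.04   1.862 -1.514]
-1 50 -1 [-0.584  0.847  1.13   0.04   1.862  1.628]
-1 60 1 [-0.58   0.727  1.268  0.032  1.67  -1.513]
-1 60 -1 [-0.58   0.727  1.268  0.032  1.67   1.628]
```

The model now fits to 0.06 mm. The same grip also works with the hand yawed half a turn, tool pointing back toward the robot, and that stays clear of the singularity. I'll check the rear clearance and plan it.

```bash
cat >> kin.py <<'E'
def jplan(qs,ns,start=None,quiet=False):
    """rows following joint-space waypoints; reports lowest block corner"""
    s=robot.read_state();p,r=s["tcp_pos"],R.from_rotvec(s["eef_rot"]);b=np.load("place.npz")
    if start: p,r=start
    q0=qs[0]
    for q1,n in zip(qs[1:],ns):
        for k in range(1,n+1):
            q=q0+(q1-q0)*k/n;a,o=FK(q)
            sh=np.round(r.inv().apply(a-p)/.05,2);tu=np.round((r.inv()*o).as_rotvec()/np.radians(8),2)
            p=p+r.apply(sh*.05);r=r*R.from_rotvec(tu*np.radians(8));Mm=r.as_matrix()
            c=p+Mm@b['tool_c'];Bm=Mm@b['tool_B'];low=c[2]-np.abs(Bm[2])@[.024,.055,.018]
            wr=p-Mm[:,2]*K[5]
            print(f"[-1,{sh.tolist()},{tu.tolist()}],".replace(" ",""),"BIG" if max(abs(sh).max(),abs(tu).max())>1 else "",f"   c {c.round(2)} low {low:.2f} wr {wr.round(2)}")
        q0=q1
    return p,r
E
python3 - <<'E'
from kin import *
np.set_printoptions(precision=3,suppress=True)
b=np.load("place.npz");s=robot.read_state()
im,d=robot.capture("scene");W=cloud("scene",d).reshape(-1,3);W=W[~np.isnan(W[:,0])]
for lo,hi in((-.5,-.4),(-.4,-.3),(-.3,-.2)):
    w=W[(W[:,1]>lo)&(W[:,1]<hi)&(W[:,0]>.65)];print("y",lo,[ (z,w[(w[:,2]>z)&(w[:,2]<z+.05),0].min().round(2) if ((w[:,2]>z)&(w[:,2]<z+.05)).any() else None) for z in(.03,.08,.15,.25)])
Q=np.column_stack([-jx,-jy,Z])@np.column_stack([jx,jy,Z]).T
Mt2=Q@b['Mt'];ct=bay+[0,0,.057]+jy*.002;tt2=ct+Q@(b['tt']-ct)
np.savez("place2.npz",tt=tt2,Mt=Mt2)
qa=ik(tt2+[0,0,.07],Mt2,[-.58,1,.9,.06,2.2,1.64]);qt=ik(tt2+[0,0,.008],Mt2,qa[0]);print(qa,qt,tt2)
qc=s['q'];qm=np.array([-.55,-.1,2.05,-.1,.75,-.6]);qn=np.array([-.55,.1,1.6,0,1.4,.4])
jplan([qc,qm,qn,qa[0]],[6,10,13])
E
```

```text
y -0.5 [(0.03, np.float64(0.71)), (0.08, np.float64(0.71)), (0.15, np.float64(0.71)), (0.25, np.float64(0.71))]
y -0.4 [(0.03, np.float64(0.77)), (0.08, np.float64(0.77)), (0.15, np.float64(0.77)), (0.25, np.float64(0.77))]
y -0.3 [(0.03, np.float64(0.82)), (0.08, np.float64(0.82)), (0.15, np.float64(0.82)), (0.25, np.float64(0.82))]
(array([-0.588,  1.081,  0.778,  0.073,  2.415,  1.649]), np.float64(2.788213078475099e-08)) (array([-0.588,  1.163,  0.761,  0.069,  2.351,  1.643]), np.float64(3.0915814352994175e-09)) [ 0.52  -0.185  0.071]
[-1,[-0.14,-0.62,0.11],[0.71,0.22,0.98]],     c [ 0.52 -0.24  0.22] low 0.16 wr [ 0.33 -0.08  0.41]
[-1,[0.03,-0.43,0.08],[0.61,0.4,0.97]],     c [ 0.51 -0.26  0.21] low 0.15 wr [ 0.34 -0.09  0.42]
[-1,[0.22,-0.24,0.04],[0.49,0.57,0.94]],     c [ 0.5  -0.26  0.2 ] low 0.14 wr [ 0.36 -0.09  0.44]
[-1,[0.4,-0.07,-0.03],[0.37,0.73,0.88]],     c [ 0.5  -0.24  0.2 ] low 0.13 wr [ 0.37 -0.1   0.45]
[-1,[0.58,0.11,-0.09],[0.24,0.88,0.8]],     c [ 0.5  -0.22  0.19] low 0.13 wr [ 0.39 -0.1   0.47]
[-1,[0.75,0.24,-0.16],[0.13,1.03,0.69]], BIG    c [ 0.51 -0.
[... 1612 characters left out ...]
0.29  0.5 ]
[-1,[0.03,0.03,0.15],[0.38,-0.53,0.7]],     c [ 0.56 -0.19  0.2 ] low 0.14 wr [ 0.69 -0.3   0.47]
[-1,[0.04,0.04,0.14],[0.33,-0.56,0.69]],     c [ 0.56 -0.2   0.19] low 0.13 wr [ 0.71 -0.32  0.45]
[-1,[0.05,0.03,0.13],[0.27,-0.59,0.69]],     c [ 0.56 -0.2   0.18] low 0.12 wr [ 0.72 -0.33  0.42]
[-1,[0.06,0.05,0.11],[0.22,-0.61,0.68]],     c [ 0.56 -0.2   0.17] low 0.11 wr [ 0.74 -0.34  0.39]
[-1,[0.08,0.04,0.1],[0.15,-0.63,0.68]],     c [ 0.56 -0.2   0.16] low 0.10 wr [ 0.75 -0.36  0.36]
[-1,[0.08,0.04,0.08],[0.1,-0.64,0.68]],     c [ 0.56 -0.21  0.15] low 0.09 wr [ 0.77 -0.37  0.33]
[-1,[0.1,0.04,0.07],[0.03,-0.64,0.67]],     c [ 0.55 -0.21  0.14] low 0.08 wr [ 0.78 -0.38  0.29]
```

The wall stands at x 0.77 behind the jig, so that pose is out. Instead I'll swing the wrist round in the air to its other branch (q4 about 3.4), which reaches the placing pose with the present grip.

```bash
python3 - <<'E'
from kin import *
np.set_printoptions(precision=3,suppress=True)
b=np.load("place.npz");s=robot.read_state()
qa,e=ik(b['tt']+[0,0,.08],b['Mt'],[-.48,.1,2.34,3.4,.45,1.34]);print(qa,e)
qm=np.array([-.58,-.22,2.2,-.35,.4,-.6]);q2=np.array([-.5,-.1,2.2,1.7,.55,.5])
jplan([s['q'],qm,q2,qa],[7,20,20])
E
```

```text
[-0.483  0.096  2.346  3.476  0.451  1.336] 6.730810353516858e-10
[-1,[-0.16,-0.31,0.01],[0.34,0.03,0.59]],     c [ 0.53 -0.23  0.22] low 0.16 wr [ 0.32 -0.07  0.4 ]
[-1,[-0.11,-0.25,0.01],[0.3,0.09,0.6]],     c [ 0.52 -0.24  0.22] low 0.16 wr [ 0.32 -0.08  0.41]
[-1,[-0.05,-0.19,-0.0],[0.26,0.15,0.59]],     c [ 0.52 -0.25  0.22] low 0.16 wr [ 0.33 -0.08  0.42]
[-1,[0.01,-0.13,-0.01],[0.21,0.19,0.59]],     c [ 0.51 -0.25  0.22] low 0.16 wr [ 0.34 -0.08  0.43]
[-1,[0.06,-0.07,-0.03],[0.18,0.25,0.59]],     c [ 0.51 -0.25  0.22] low 0.16 wr [ 0.34 -0.08  0.44]
[-1,[0.12,-0.01,-0.04],[0.12,0.3,0.57]],     c [ 0.51 -0.24  0.22] low 0.16 wr [ 0.35 -0.09  0.45]
[-1,[0.18,0.05,-0.05],[0.08,0.35,0.55]],     c [ 0.51 -0.23  0.22] low 0.16 wr [ 0.35 -0.09  0.46]
[-1,[0.34,0.14,0.02],[-0.09,0.32,1.04]], BIG    c [ 0.52 -0.22  0.22] low 0.15 wr [ 0.35 -0.09  0.46]
[-1,[0.35,0.1,0.02],[-0.08,0.32,1.05]], BIG    c [ 0.52 -0.2   0.21] low 0.15 wr [ 0.35 -0.09  0.45]
[-1,[0.36,0.08,0.03],[-0.06,0.33,1.04]], BIG    c [ 0.53 -0.19  0.21] low 0.15 wr [ 0.35 -0.09  0.45]
[-1,[0.36,0.06,0.03],[-0.04,0.34,
[... 2965 characters left out ...]
4]
[-1,[0.34,-0.05,-0.03],[0.16,0.26,0.87]],     c [ 0.62 -0.18  0.23] low 0.17 wr [ 0.34 -0.05  0.33]
[-1,[0.36,-0.07,-0.03],[0.17,0.26,0.87]],     c [ 0.61 -0.18  0.21] low 0.15 wr [ 0.34 -0.05  0.33]
[-1,[0.37,-0.11,-0.03],[0.19,0.26,0.87]],     c [ 0.6  -0.19  0.2 ] low 0.14 wr [ 0.34 -0.05  0.32]
[-1,[0.36,-0.13,-0.04],[0.2,0.25,0.86]],     c [ 0.59 -0.2   0.19] low 0.13 wr [ 0.34 -0.04  0.32]
[-1,[0.37,-0.16,-0.03],[0.22,0.24,0.86]],     c [ 0.58 -0.2   0.18] low 0.12 wr [ 0.33 -0.04  0.31]
[-1,[0.37,-0.2,-0.03],[0.24,0.24,0.86]],     c [ 0.56 -0.2   0.16] low 0.10 wr [ 0.33 -0.04  0.31]
[-1,[0.35,-0.23,-0.03],[0.26,0.23,0.85]],     c [ 0.55 -0.21  0.15] low 0.09 wr [ 0.33 -0.04  0.3 ]
```

```bash
python3 -m inch '[[-1,[-0.16,-0.31,0.01],[0.34,0.03,0.59]],[-1,[-0.11,-0.25,0.01],[0.3,0.09,0.6]],[-1,[-0.05,-0.19,0],[0.26,0.15,0.59]],[-1,[0.01,-0.13,-0.01],[0.21,0.19,0.59]],[-1,[0.06,-0.07,-0.03],[0.18,0.25,0.59]],[-1,[0.12,-0.01,-0.04],[0.12,0.3,0.57]],[-1,[0.18,0.05,-0.05],[0.08,0.35,0.55]],[-1,[0,0,0],[0,0,0]]]'; python3 - <<'E' | cut -d'>' -f1
from kin import *
np.set_printoptions(precision=3,suppress=True)
b=np.load("place.npz");s=robot.read_state();print(s['q'])
qa,e=ik(b['tt']+[0,0,.08],b['Mt'],[-.48,.1,2.34,3.4,.45,1.34])
q2=np.array([-.8,-.2,2.25,1.7,.55,.5])
jplan([s['q'],q2,qa],[24,24])
E
```

```text
t: 11.52
tcp_pos: [0.5323, -0.2654, 0.2101]
eef_rot: [1.406, 1.883, -0.126]
ft_force: [-0.3, 0.4, -0.9]
width: 0.0472
gripper_force: 63.3
[-0.582 -0.221  2.2   -0.35   0.398 -0.601]
[-1,[0.18,0.0,0.03],[-0.04,0.22,0.94]],     c [ 0.51 -0.23  0.22] low 0.16 wr [ 0.35 -0.09  0.46]
[-1,[0.18,0.0,0.03],[-0.04,0.21,0.93]],     c [ 0.52 -0.22  0.21] low 0.15 wr [ 0.35 -0.1   0.46]
[-1,[0.17,0.0,0.02],[-0.03,0.22,0.94]],     c [ 0.52 -0.21  0.21] low 0.15 wr [ 0.35 -0.1   0.45]
[-1,[0.16,0.0,0.03],[-0.02,0.21,0.93]],     c [ 0.52 -0.21  0.21] low 0.15 wr [ 0.35 -0.1   0.45]
[-1,[0.16,0.0,0.02],[-0.02,0.22,0.94]],     c [ 0.53 -0.2   0.21] low 0.16 wr [ 0.34 -0.1   0.45]
[-1,[0.16,0.01,0.02],[-0.02,0.22,0.93]],     c [ 0.53 -0.2   0.21] low 0.16 wr [ 0.34 -0.11  0.45]
[-1,[0.16,0.01,0.02],[-0.01,0.22,0.93]],     c [ 0.54 -0.19  0.21] low 0.17 wr [ 0.34 -0.11  0.45]
[-1,[0.15,0.01,0.01],[-0.01,0.23,0.94]],     c [ 0.54 -0.19  0.21] low 0.17 wr [ 0.34 -0.11  0.45]
[-1,[0.16,0.02,0.02],[-0.01,0.22,0.93]],     c [ 0.55 -0.18  0.21] low 0.18 wr [ 0.34 -0.12  0.45]
[-1,[0.16,0.02,0.01],[0.01,0.23,
[... 3095 characters left out ...]
.08  0.34]
[-1,[0.23,0.08,-0.02],[0.06,0.18,0.7]],     c [ 0.59 -0.23  0.22] low 0.16 wr [ 0.33 -0.07  0.33]
[-1,[0.24,0.07,-0.03],[0.08,0.19,0.69]],     c [ 0.58 -0.22  0.21] low 0.15 wr [ 0.33 -0.06  0.33]
[-1,[0.27,0.06,-0.03],[0.08,0.19,0.7]],     c [ 0.58 -0.22  0.2 ] low 0.14 wr [ 0.33 -0.06  0.32]
[-1,[0.28,0.03,-0.03],[0.09,0.19,0.68]],     c [ 0.57 -0.22  0.19] low 0.13 wr [ 0.33 -0.05  0.32]
[-1,[0.29,0.01,-0.03],[0.11,0.2,0.69]],     c [ 0.57 -0.22  0.17] low 0.12 wr [ 0.33 -0.05  0.31]
[-1,[0.31,-0.02,-0.04],[0.12,0.2,0.67]],     c [ 0.56 -0.21  0.16] low 0.10 wr [ 0.33 -0.04  0.31]
[-1,[0.32,-0.04,-0.04],[0.13,0.2,0.67]],     c [ 0.55 -0.21  0.15] low 0.09 wr [ 0.33 -0.04  0.3 ]
```

The arm reached the planned joints. Next is the first half of the swing.

```bash
python3 -m inch '[[-1,[0.18,0,0.03],[-0.04,0.22,0.94]],[-1,[0.18,0,0.03],[-0.04,0.21,0.93]],[-1,[0.17,0,0.02],[-0.03,0.22,0.94]],[-1,[0.16,0,0.03],[-0.02,0.21,0.93]],[-1,[0.16,0,0.02],[-0.02,0.22,0.94]],[-1,[0.16,0.01,0.02],[-0.02,0.22,0.93]],[-1,[0.16,0.01,0.02],[-0.01,0.22,0.93]],[-1,[0.15,0.01,0.01],[-0.01,0.23,0.94]],[-1,[0.16,0.02,0.02],[-0.01,0.22,0.93]],[-1,[0.16,0.02,0.01],[0.01,0.23,0.93]],[-1,[0.17,0.02,0.01],[0,0.24,0.92]],[-1,[0.17,0.03,0],[0.01,0.24,0.93]]]' && python3 -m inch '[[-1,[0.18,0.02,0],[0.02,0.24,0.92]],[-1,[0.19,0.03,0],[0.02,0.25,0.92]],[-1,[0.2,0.03,0],[0.03,0.25,0.92]],[-1,[0.22,0.03,-0.01],[0.03,0.26,0.92]],[-1,[0.22,0.02,0],[0.05,0.26,0.91]],[-1,[0.24,0.02,-0.01],[0.06,0.27,0.91]],[-1,[0.24,0.02,-0.02],[0.06,0.27,0.91]],[-1,[0.27,0,-0.01],[0.08,0.28,0.9]],[-1,[0.27,-0.01,-0.02],[0.09,0.28,0.89]],[-1,[0.29,-0.02,-0.02],[0.11,0.29,0.9]],[-1,[0.3,-0.04,-0.02],[0.12,0.29,0.89]],[-1,[0.31,-0.05,-0.02],[0.13,0.29,0.88]]]'; python3 -c "
from h import *
print(robot.read_state()['q'])"
```

```text
t: 13.02
tcp_pos: [0.575, -0.1928, 0.1932]
eef_rot: [2.55, 0.546, 0.958]
ft_force: [0.7, -0.5, -0.8]
width: 0.0473
gripper_force: 63.3
t: 14.52
tcp_pos: [0.6393, -0.2273, 0.3099]
eef_rot: [-1.971, 1.194, -1.54]
ft_force: [0.6, -1.0, -1.3]
width: 0.0469
gripper_force: 63.3
[-0.80097262 -0.2001744   2.25215381  1.69872147  0.54823248  0.50277295]
```

```bash
python3 -m inch '[[-1,[-0.02,-0.07,0.06],[0.1,0.11,0.73]],[-1,[-0.03,-0.06,0.05],[0.09,0.1,0.74]],[-1,[-0.02,-0.03,0.05],[0.08,0.1,0.73]],[-1,[-0.02,-0.01,0.05],[0.08,0.1,0.74]],[-1,[-0.02,0.02,0.03],[0.07,0.11,0.73]],[-1,[-0.01,0.03,0.04],[0.06,0.1,0.73]],[-1,[0.01,0.05,0.03],[0.05,0.11,0.74]],[-1,[0.01,0.06,0.02],[0.05,0.11,0.73]],[-1,[0.04,0.08,0.01],[0.04,0.12,0.73]],[-1,[0.05,0.1,0.02],[0.05,0.13,0.73]],[-1,[0.07,0.1,0],[0.03,0.13,0.73]],[-1,[0.09,0.11,0],[0.04,0.14,0.72]]]' && python3 -m inch '[[-1,[0.11,0.11,0],[0.04,0.14,0.72]],[-1,[0.14,0.11,-0.01],[0.04,0.16,0.72]],[-1,[0.16,0.11,-0.01],[0.05,0.16,0.71]],[-1,[0.18,0.1,-0.02],[0.05,0.17,0.71]],[-1,[0.2,0.1,-0.02],[0.05,0.18,0.71]],[-1,[0.23,0.08,-0.02],[0.06,0.18,0.7]],[-1,[0.24,0.07,-0.03],[0.08,0.19,0.69]],[-1,[0.27,0.06,-0.03],[0.08,0.19,0.7]],[-1,[0.28,0.03,-0.03],[0.09,0.19,0.68]],[-1,[0.29,0.01,-0.03],[0.11,0.2,0.69]],[-1,[0.31,-0.02,-0.04],[0.12,0.2,0.67]],[-1,[0.32,-0.04,-0.04],[0.13,0.2,0.67]]]' && python3 -m inch '[[-1,[0,0,0],[0,0,0]]]'
python3 - <<'E'
from kin import *
np.set_printoptions(precision=3,suppress=True)
b=np.load("place.npz");s=robot.read_state();M=R.from_rotvec(s['eef_rot']).as_matrix()
print(s['q'],"err",s['tcp_pos']-b['tt'],(R.from_matrix(b['Mt'].T@M)).as_rotvec()*57.3)
print("pred c in jig(bay)",[float(((s['tcp_pos']+M@b['tool_c'])-bay)@a) for a in(jx,jy,Z)],M@b['tool_B'])
for cam in("scene","side"):
    im,d=robot.capture(cam);W=cloud(cam,d)
    for r in robot.regions_of("block",cam)[:2]:
        P=W[r["mask"]];P=P[~np.isnan(P[:,0])]
        J=np.column_stack([(P-bay)@jx,(P-bay)@jy,P[:,2]])*1000
        zt=np.percentile(J[:,2],97);top=J[J[:,2]>zt-5];print(cam,r["conf"],len(P),'top',len(top),zt,cv2.minAreaRect(top[:,:2].astype(np.float32)))
    if cam=="scene":a=im
    else:
        c=np.hstack([cv2.resize(a[120:300,220:420],(400,360),interpolation=cv2.INTER_CUBIC),cv2.resize(im[80:224,160:320],(400,360),interpolation=cv2.INTER_CUBIC)]);cv2.imwrite("pics/f.png",cv2.cvtColor(c,cv2.COLOR_RGB2BGR))
plan([(b['tt']+[0,0,.03],b['Mt'],2),(b['tt']+[0,0,.004],b['Mt'],2)])
E
```

```text
t: 16.02
tcp_pos: [0.6502, -0.2276, 0.2788]
eef_rot: [-0.669, 1.815, -1.019]
ft_force: [0.3, -0.9, -0.9]
width: 0.0466
gripper_force: 63.3
t: 17.52
tcp_pos: [0.5834, -0.23, 0.149]
eef_rot: [0.643, 1.931, -0.404]
ft_force: [0.5, 0.4, 0.3]
width: 0.047
gripper_force: 63.3
t: 17.65
tcp_pos: [0.5833, -0.2298, 0.1488]
eef_rot: [0.639, 1.933, -0.406]
ft_force: [-0.4, 1.1, -0.5]
width: 0.0471
gripper_force: 63.3
[-0.485  0.097  2.348  3.468  0.449  1.34 ] err [-0.001  0.001  0.078] [-0.109  0.276 -0.157]
pred c in jig(bay) [-0.0018677185995238815, 0.0019487953121946583, 0.13471999945404273] [[ 0.597 -0.005 -0.802]
 [ 0.802  0.002  0.597]
 [-0.002 -1.     0.005]]
scene 0.94 622 top 206 204.47303884738034 ((-3.037412643432617, 2.295164108276367), (37.129573822021484, 50.903594970703125), 0.6894659399986267)
side 0.68 396 top 100 205.83906803921556 ((-2.457132339477539, 3.2489681243896484), (49.622989654541016, 38.55574417114258), 88.81726837158203)
[[0.45, 0.01, 0.21], [0.0, -0.0, 0.01]] 
[[0.45, 0.0, 0.22], [0.0, -0.0, 0.0]] 
-> [ 0.585 -0.231  0.101]
[[0.24, 0.0, 0.11], [0.0, -0.0, 0.0]] 
[[0.23, 0.0, 0.11], [0.0, -0.0, 0.0]] 
-> [ 0.585 -0.231  0.075]
```

View pics/f.png

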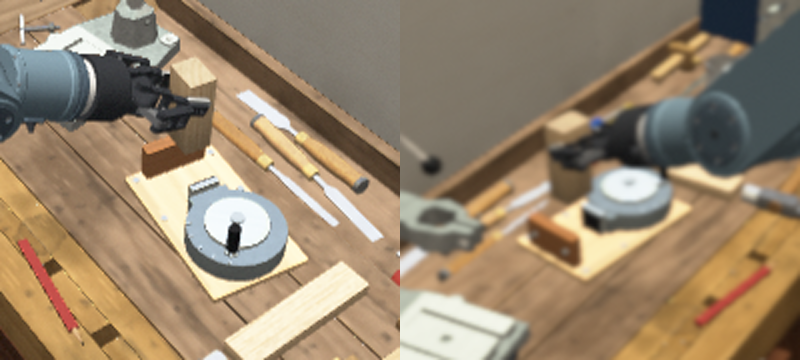

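Both views show the block upright above the bay, square with the jig and within 3 mm of the target. Now I'll lower it.

```bash
python3 -m inch '[[-1,[0.45,0.01,0.21],[0,0,0]],[-1,[0.45,0,0.22],[0,0,0]],[-1,[0.24,0,0.11],[0,0,0]],[-1,[0.23,0,0.11],[0,0,0]],[-1,[0,0,0],[0,0,0]]]'; python3 -m inch '[[-1,[0.06,0,0.03],[0,0,0]],[-1,[0,0,0],[0,0,0]]]'
```

```text
t: 18.48
tcp_pos: [0.5843, -0.231, 0.0739]
eef_rot: [0.641, 1.93, -0.408]
ft_force: [-0.1, 0.7, -0.3]
width: 0.047
gripper_force: 63.3
t: 18.73
tcp_pos: [0.5848, -0.2313, 0.0722]
eef_rot: [0.641, 1.927, -0.408]
ft_force: [-0.4, -0.4, -1.0]
width: 0.0474
gripper_force: 63.3
```

```bash
python3 -m inch '[[-1,[0.05,0,0.02],[0,0,0]],[-1,[0,0,0],[0,0,0]]]';python3 -m inch '[[-1,[0.03,0,0.02],[0,0,0]],[-1,[0,0,0],[0,0,0]]]'
```

```text
t: 18.98
tcp_pos: [0.5844, -0.231, 0.069]
eef_rot: [0.641, 1.928, -0.407]
ft_force: [0.4, 0.5, -0.3]
width: 0.0468
gripper_force: 63.3
t: 19.23
tcp_pos: [0.5857, -0.2318, 0.0691]
eef_rot: [0.64, 1.924, -0.409]
ft_force: [-1.6, 1.6, 6.3]
width: 0.0466
gripper_force: 63.9
```

The block touched down with 6 N upward on the wrist. Next I'll release it, back the fingers off and look.

```bash
python3 -m inch '[[1,[0,0,0],[0,0,0]],[1,[0,0,0],[0,0,0]],[1,[0,0,0],[0,0,0]],[1,[0,0,0],[0,0,0]],[1,[0,0,-0.4],[0,0,0]],[1,[0,0,-0.8],[0,0,0]],[1,[-0.2,0,-0.8],[0,0,0]],[1,[-0.4,0,-0.4],[0,0,0]]]'
python3 - <<'E'
from kin import *
np.set_printoptions(precision=3,suppress=True)
s=robot.read_state();print(s['q'])
for cam in("scene","side"):
    im,d=robot.capture(cam);W=cloud(cam,d)
    for r in robot.regions_of("block",cam)[:1]:
        P=W[r["mask"]];P=P[~np.isnan(P[:,0])]
        J=np.column_stack([(P-bay)@jx,(P-bay)@jy,P[:,2]])*1000
        zt=np.percentile(J[:,2],97);top=J[J[:,2]>zt-5];print(cam,r["conf"],len(P),'top',len(top),zt,cv2.minAreaRect(top[:,:2].astype(np.float32)))
    P=W.reshape(-1,3);m=(P[:,2]>.068)&(P[:,2]<.1)&(np.hypot(P[:,0]-.434,P[:,1]+.311)<.04);print('peg',m.sum(),P[m].mean(0) if m.any() else 0)
    if cam=="scene":a=im
    else:
        c=np.hstack([cv2.resize(a[120:300,220:420],(400,360),interpolation=cv2.INTER_CUBIC),cv2.resize(im[80:224,160:320],(400,360),interpolation=cv2.INTER_CUBIC)]);cv2.imwrite("pics/g.png",cv2.cvtColor(c,cv2.COLOR_RGB2BGR))
def pose(turn,z,sg):
    th=np.radians(230)+JY-turn;P=dial+.05*np.array([np.cos(th),np.sin(th),0]);P[2]=z
    y=sg*np.array([np.sin(th),-np.cos(th),0]);M=frame(y,-Z);return rep(P,M),M
for sg in(1,-1):
    for t in(0,1.05):print(sg,t,iks(*pose(t,.064,sg),n=16))
E
```

```text
t: 20.23
tcp_pos: [0.5056, -0.1722, 0.1438]
eef_rot: [0.642, 1.932, -0.406]
ft_force: [0.1, 0.3, 0.3]
width: 0.0852
gripper_force: 0.0
[-0.414 -0.078  2.545  3.591  0.488  1.266]
scene 0.81 838 top 206 123.93591965761428 ((-0.8768367767333984, 1.9087409973144531), (38.00083541870117, 53.18511199951172), 1.7652872800827026)
peg 78 [ 0.43  -0.312  0.086]
side 0.76 378 top 88 124.99306795108978 ((0.6297626495361328, 5.230705261230469), (38.01250457763672, 46.284053802490234), 4.703372001647949)
peg 0 0
1 0 [array([-0.843,  0.303,  1.827, -0.   ,  1.012, -2.643])]
1 1.05 [array([-0.758,  0.276,  1.862, -0.   ,  1.003, -1.508])]
-1 0 [array([-0.843,  0.303,  1.827,  0.   ,  1.012,  0.498])]
-1 1.05 [array([-0.758,  0.276,  1.862,  0.   ,  1.003,  1.633])]
```

View pics/g.png

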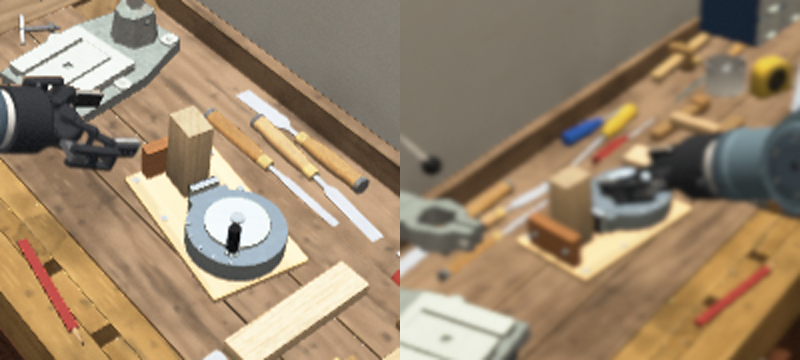

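The scene crop shows the block standing on the board at (190,150), between pad and fence and released; the peg is still at (233,237). Next I'll plan the wrist swing back and the approach above the peg.

```bash
cat >> kin.py <<'E'
def pose(turn,z,sg=-1):
    th=np.radians(230)+JY-turn;P=dial+.05*np.array([np.cos(th),np.sin(th),0]);P[2]=z
    y=sg*np.array([np.sin(th),-np.cos(th),0]);M=frame(y,-Z);return rep(P,M),M
E
python3 - <<'E' | sed 's/\[-1,/[1,/;s/c \[.*wr/wr/'
from kin import *
import kin
np.set_printoptions(precision=2,suppress=True)
s=robot.read_state()
qh,e=ik(*pose(0,.135),[-.84,.1,1.8,0,1.2,.5]);print(qh,e)
q1=np.array([-.55,-.3,2.4,2.9,.5,1.1]);q2=np.array([-.75,-.25,2.2,1.4,.55,.8])
for q in(s['q'],q1,(q1+q2)/2,q2,(q2+qh)/2,q2*.25+qh*.75,qh):
    p,r=FK(q);print("tip",(p-OFF*r.as_matrix()[:,2]).round(2))
jplan([s['q'],q1,q2,qh],[6,14,15])
E
```

```text
[-0.84  0.2   1.79  0.    1.15  0.5 ] 4.2841546286356654e-13
tip [ 0.49 -0.16  0.16]
tip [ 0.58 -0.18  0.39]
tip [ 0.63 -0.16  0.39]
tip [ 0.62 -0.19  0.34]
tip [ 0.58 -0.2   0.22]
tip [ 0.52 -0.25  0.17]
tip [ 0.44 -0.31  0.13]
[1,[-0.92,0.22,0.11],[-0.23,-0.55,-0.79]],     wr [0.26 0.01 0.31]
[1,[-0.91,0.09,0.11],[-0.17,-0.55,-0.81]],     wr [ 0.27 -0.    0.33]
[1,[-0.89,-0.03,0.12],[-0.11,-0.54,-0.86]],     wr [ 0.28 -0.01  0.34]
[1,[-0.84,-0.13,0.11],[-0.05,-0.51,-0.88]],     wr [ 0.28 -0.02  0.36]
[1,[-0.79,-0.24,0.1],[-0.01,-0.48,-0.92]],     wr [ 0.29 -0.03  0.38]
[1,[-0.71,-0.33,0.1],[0.04,-0.44,-0.95]],     wr [ 0.29 -0.04  0.4 ]
[1,[-0.19,0.06,0.12],[-0.19,-0.19,-0.83]],     wr [ 0.3  -0.05  0.4 ]
[1,[-0.15,0.06,0.11],[-0.19,-0.17,-0.84]],     wr [ 0.3  -0.06  0.41]
[1,[-0.13,0.05,0.1],[-0.19,-0.17,-0.84]],     wr [ 0.3  -0.06  0.41]
[1,[-0.11,0.05,0.09],[-0.19,-0.16,-0.83]],     wr [ 0.31 -0.07  0.42]
[1,[-0.07,0.06,0.09],[-0.21,-0.15,-0.84]],     wr [ 0.31 -0.08  0.42]
[1,[-0.05,0.07,0.08],[-0.2,-0.15,-0.84]],     wr [ 0.31 -0.08  0.43]
[1,[-0.03,0.09,0.07],[-0.22,-0.15,-
[... 853 characters left out ...]
  0.47]
[1,[-0.34,0.27,0.08],[-0.1,-0.55,-0.58]],     wr [ 0.37 -0.21  0.47]
[1,[-0.37,0.29,0.08],[-0.1,-0.56,-0.56]],     wr [ 0.38 -0.22  0.47]
[1,[-0.39,0.3,0.07],[-0.09,-0.58,-0.54]],     wr [ 0.39 -0.23  0.47]
[1,[-0.43,0.31,0.06],[-0.09,-0.59,-0.52]],     wr [ 0.4  -0.24  0.47]
[1,[-0.46,0.31,0.05],[-0.08,-0.62,-0.5]],     wr [ 0.4  -0.25  0.47]
[1,[-0.49,0.32,0.05],[-0.08,-0.63,-0.47]],     wr [ 0.41 -0.26  0.47]
[1,[-0.52,0.32,0.05],[-0.06,-0.64,-0.45]],     wr [ 0.42 -0.28  0.47]
[1,[-0.55,0.31,0.04],[-0.05,-0.65,-0.43]],     wr [ 0.42 -0.29  0.46]
[1,[-0.57,0.31,0.05],[-0.04,-0.67,-0.4]],     wr [ 0.43 -0.3   0.46]
[1,[-0.6,0.3,0.04],[-0.03,-0.68,-0.38]],     wr [ 0.43 -0.31  0.46]
```

```bash
python3 -m inch '[[1,[-0.92,0.22,0.11],[-0.23,-0.55,-0.79]],[1,[-0.91,0.09,0.11],[-0.17,-0.55,-0.81]],[1,[-0.89,-0.03,0.12],[-0.11,-0.54,-0.86]],[1,[-0.84,-0.13,0.11],[-0.05,-0.51,-0.88]],[1,[-0.79,-0.24,0.1],[-0.01,-0.48,-0.92]],[1,[-0.71,-0.33,0.1],[0.04,-0.44,-0.95]],[1,[-0.19,0.06,0.12],[-0.19,-0.19,-0.83]],[1,[-0.15,0.06,0.11],[-0.19,-0.17,-0.84]],[1,[-0.13,0.05,0.1],[-0.19,-0.17,-0.84]],[1,[-0.11,0.05,0.09],[-0.19,-0.16,-0.83]],[1,[-0.07,0.06,0.09],[-0.21,-0.15,-0.84]],[1,[-0.05,0.07,0.08],[-0.2,-0.15,-0.84]]]' && python3 -m inch '[[1,[-0.03,0.09,0.07],[-0.22,-0.15,-0.84]],[1,[0,0.11,0.06],[-0.22,-0.14,-0.83]],[1,[0.01,0.13,0.05],[-0.23,-0.15,-0.83]],[1,[0.02,0.16,0.04],[-0.25,-0.14,-0.83]],[1,[0.04,0.19,0.02],[-0.26,-0.15,-0.83]],[1,[0.04,0.22,0.02],[-0.26,-0.15,-0.82]],[1,[0.04,0.25,0.01],[-0.28,-0.16,-0.81]],[1,[0.04,0.28,0],[-0.29,-0.17,-0.81]]]'
python3 - <<'E' | sed 's/\[-1,/[1,/;s/c \[.*wr/wr/'
from kin import *
s=robot.read_state();print(s['q'])
qh,e=ik(*pose(0,.135),[-.84,.1,1.8,0,1.2,.5])
jplan([s['q'],qh],[15])
E
```

```text
t: 21.92
tcp_pos: [0.6549, -0.1674, 0.3853]
eef_rot: [-0.985, 1.549, -1.177]
ft_force: [-0.1, 0.4, -0.3]
width: 0.0851
gripper_force: 0.0
t: 22.92
tcp_pos: [0.6479, -0.1942, 0.3216]
eef_rot: [-2.059, 1.148, -1.433]
ft_force: [0.3, 0.2, -1.3]
width: 0.0856
gripper_force: 0.0
[-0.75154152 -0.24260791  2.19946893  1.39126406  0.55198025  0.80395029]
[1,[-0.22,0.14,0.14],[-0.09,-0.44,-0.68]],     wr [ 0.34 -0.16  0.47]
[1,[-0.24,0.17,0.12],[-0.09,-0.46,-0.66]],     wr [ 0.34 -0.17  0.47]
[1,[-0.26,0.19,0.12],[-0.1,-0.48,-0.64]],     wr [ 0.35 -0.18  0.47]
[1,[-0.28,0.23,0.1],[-0.1,-0.5,-0.63]],     wr [ 0.36 -0.19  0.47]
[1,[-0.3,0.25,0.1],[-0.1,-0.51,-0.6]],     wr [ 0.37 -0.2   0.47]
[1,[-0.34,0.26,0.08],[-0.1,-0.54,-0.58]],     wr [ 0.37 -0.21  0.47]
[1,[-0.36,0.29,0.07],[-0.1,-0.56,-0.57]],     wr [ 0.38 -0.22  0.47]
[1,[-0.39,0.3,0.07],[-0.09,-0.57,-0.54]],     wr [ 0.39 -0.23  0.47]
[1,[-0.42,0.31,0.06],[-0.09,-0.6,-0.52]],     wr [ 0.4  -0.24  0.47]
[1,[-0.46,0.31,0.05],[-0.09,-0.6,-0.49]],     wr [ 0.4  -0.25  0.47]
[1,[-0.48,0.32,0.04],[-0.07,-0.63,-0.48]],     wr [ 0.41 -0.27  0.47]
[1,[-0.51,0.31,0.04],[-0.07,-0.63,-0.45]],     wr [ 0.42 -0.28  0.47]
[1,[-0.54,0.32,0.04],[-0.05,-0.65,-0.43]],     wr [ 0.42 -0.29  0.46]
[1,[-0.57,0.31,0.04],[-0.04,-0.67,-0.4]],     wr [ 0.43 -0.3   0.46]
[1,[-0.59,0.3,0.04],[-0.04,-0.67,-0.39]],     wr [ 0.43 -0.31  0.46]
```

```bash
python3 -m inch '[[1,[-0.22,0.14,0.14],[-0.09,-0.44,-0.68]],[1,[-0.24,0.17,0.12],[-0.09,-0.46,-0.66]],[1,[-0.26,0.19,0.12],[-0.1,-0.48,-0.64]],[1,[-0.28,0.23,0.1],[-0.1,-0.5,-0.63]],[1,[-0.3,0.25,0.1],[-0.1,-0.51,-0.6]],[1,[-0.34,0.26,0.08],[-0.1,-0.54,-0.58]],[1,[-0.36,0.29,0.07],[-0.1,-0.56,-0.57]],[1,[-0.39,0.3,0.07],[-0.09,-0.57,-0.54]]]' && python3 -m inch '[[1,[-0.42,0.31,0.06],[-0.09,-0.6,-0.52]],[1,[-0.46,0.31,0.05],[-0.09,-0.6,-0.49]],[1,[-0.48,0.32,0.04],[-0.07,-0.63,-0.48]],[1,[-0.51,0.31,0.04],[-0.07,-0.63,-0.45]],[1,[-0.54,0.32,0.04],[-0.05,-0.65,-0.43]],[1,[-0.57,0.31,0.04],[-0.04,-0.67,-0.4]],[1,[-0.59,0.3,0.04],[-0.04,-0.67,-0.39]],[1,[0,0,0],[0,0,0]],[1,[0,0,0],[0,0,0]]]'
python3 - <<'E'
from kin import *
np.set_printoptions(precision=3,suppress=True)
s=robot.read_state();P,M=pose(0,.135);m=R.from_rotvec(s['eef_rot'])
print(s['q'],s['tcp_pos']-P,(R.from_matrix(M).inv()*m).as_rotvec()*57)
im,d=robot.capture("wrist");W=cloud("wrist",d).reshape(-1,3)
k=(W[:,2]>.065)&(W[:,2]<.1)&(np.hypot(W[:,0]-.434,W[:,1]+.311)<.03);Q=W[k];print('peg pts',k.sum(),Q.mean(0) if k.any() else 0)
if k.any():
    t=Q[Q[:,2]>np.percentile(Q[:,2],90)-.004];print('top',t.mean(0),t.min(0),t.max(0))
print('expected',dial+.05*np.array([np.cos(np.radians(230)+JY),np.sin(np.radians(230)+JY),0]))
cv2.imwrite("pics/w.png",cv2.cvtColor(im,cv2.COLOR_RGB2BGR))
plan([(pose(0,.090)[0],M,1),(pose(0,.064)[0],M,1)])
E
```

```text
t: 23.92
tcp_pos: [0.5926, -0.2061, 0.1832]
eef_rot: [-2.845, 0.318, -0.893]
ft_force: [-0.4, -0.3, -0.3]
width: 0.0854
gripper_force: 0.0
t: 25.05
tcp_pos: [0.4361, -0.3101, 0.1041]
eef_rot: [-3.121, -0.355, -0.009]
ft_force: [-0.2, 0.3, 0.8]
width: 0.0855
gripper_force: 0.0
[-0.843  0.193  1.792  0.006  1.154  0.499] [0.001 0.001 0.001] [-0.004  0.335  0.192]
peg pts 587 [ 0.436 -0.31   0.09 ]
top [ 0.434 -0.311  0.095] [ 0.426 -0.318  0.092] [ 0.441 -0.304  0.097]
expected [ 0.435 -0.311  0.058]
[[-0.03, 0.01, 0.93], [0.01, -0.04, -0.02]] 
-> [ 0.435 -0.311  0.058]
[[-0.0, 0.0, 0.52], [-0.0, -0.0, 0.0]] 
-> [ 0.435 -0.311  0.032]
```

View pics/w.png

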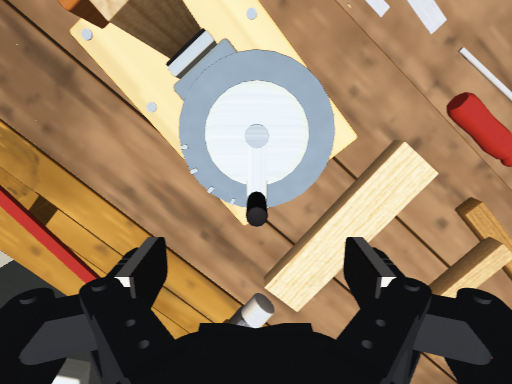

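The wrist view shows the peg at (257,212), midway between the open fingers; the block still stands at the top left. I'll lower and grip.

```bash
python3 -m inch '[[1,[-0.03,0.01,0.93],[0,-0.04,-0.02]],[1,[0,0,0.52],[0,0,0]],[1,[0,0,0],[0,0,0]],[-1,[0,0,0],[0,0,0]],[-1,[0,0,0],[0,0,0]],[-1,[0,0,0],[0,0,0]],[-1,[0,0,0],[0,0,0]],[-1,[0,0,0],[0,0,0]],[-1,[0,0,0],[0,0,0]],[-1,[0,0,0],[0,0,0]]]'
python3 - <<'E'
from kin import *
np.set_printoptions(precision=3,suppress=True)
s=robot.read_state();print(s['tcp_pos']-pose(0,.064)[0])
p0,M0=pose(0,.064)
st=(p0,R.from_matrix(M0))
for t in(.2625,.525,.7875,1.05): st=plan([(*pose(t,.064),2)],start=st)
E
```

```text
t: 26.35
tcp_pos: [0.4354, -0.3115, 0.0339]
eef_rot: [3.118, 0.362, 0.002]
ft_force: [-1.6, 3.4, 6.7]
width: 0.0133
gripper_force: 58.4
[ 0.    -0.     0.002]
[[0.02, -0.13, 0.0], [0.0, 0.0, 0.94]] 
[[-0.0, -0.13, 0.0], [0.0, 0.0, 0.94]] 
-> [ 0.434 -0.298  0.032]
[[0.02, -0.13, 0.0], [0.0, 0.0, 0.94]] 
[[-0.01, -0.13, 0.0], [0.0, 0.0, 0.94]] 
-> [ 0.436 -0.285  0.032]
[[0.02, -0.13, 0.0], [0.0, 0.0, 0.94]] 
[[0.0, -0.13, 0.0], [0.0, 0.0, 0.94]] 
-> [ 0.441 -0.273  0.032]
[[0.02, -0.13, 0.0], [0.0, 0.0, 0.94]] 
[[-0.0, -0.13, 0.0], [0.0, 0.0, 0.94]] 
-> [ 0.45  -0.263  0.032]
```

```bash
python3 -m inch '[[-1,[0.02,-0.13,0],[0,0,0.94]],[-1,[0,-0.13,0],[0,0,0.94]],[-1,[0.02,-0.13,0],[0,0,0.94]],[-1,[-0.01,-0.13,0],[0,0,0.94]],[-1,[0,0,0],[0,0,0]]]'; python3 -m inch '[[-1,[0.02,-0.13,0],[0,0,0.94]],[-1,[0,-0.13,0],[0,0,0.94]],[-1,[0.02,-0.13,0],[0,0,0.94]],[-1,[0,-0.13,0],[0,0,0.94]],[-1,[0,0,0],[0,0,0]],[-1,[0,0,0],[0,0,0]],[-1,[0,0,0],[0,0,0]]]'
cat > chk.py <<'E'
from kin import *
np.set_printoptions(precision=4,suppress=True)
s=robot.read_state();m=R.from_rotvec(s['eef_rot']).as_matrix();tip=s['tcp_pos']-OFF*m[:,2]
v=tip-dial;print("tip",tip,"turn",(np.radians(230)+JY-np.arctan2(v[1],v[0])+np.pi)%(2*np.pi)-np.pi,"r",np.hypot(*v[:2]),'F',s['ft_force'],s['wrist_torque'],s['width'],s['gripper_force'])
for cam in("scene","side"):
    im,d=robot.capture(cam);W=cloud(cam,d)
    for r in robot.regions_of("block",cam)[:1]:
        P=W[r["mask"]];P=P[~np.isnan(P[:,0])]
        J=np.column_stack([(P-bay)@jx,(P-bay)@jy,P[:,2]])*1000
        zt=np.percentile(J[:,2],97);top=J[J[:,2]>zt-5];print(cam,r["conf"],'top',len(top),zt,cv2.minAreaRect(top[:,:2].astype(np.float32)))
    if cam=="scene":a=im
    else: b=im
w,_=robot.capture("wrist")
c=np.hstack([cv2.resize(a[150:270,260:390],(390,360),interpolation=cv2.INTER_CUBIC),cv2.resize(w,(400,360))]);cv2.imwrite("pics/z.png",cv2.cvtColor(c,cv2.COLOR_RGB2BGR))
E
python3 chk.py
```

```text
t: 26.98
tcp_pos: [0.4362, -0.2867, 0.0339]
eef_rot: [3.103, -0.457, 0.004]
ft_force: [-2.5, -2.4, 5.5]
width: 0.0133
gripper_force: 58.8
t: 27.85
tcp_pos: [0.445, -0.2719, 0.034]
eef_rot: [2.87, -1.239, -0.001]
ft_force: [-29.0, -27.5, 8.2]
width: 0.0135
gripper_force: 60.1
tip [ 0.4452 -0.2715  0.066 ] turn 0.8638289010665883 r 0.04777656177474637 F [-28.9962 -27.5325   8.2364] [-4.3343  4.3773  0.1202] 0.013492881879961081 60.09984791278839
scene 0.77 top 10 117.85415204178194 ((-16.50893783569336, 16.158863067626953), (12.428155899047852, 3.96970534324646), 79.72776794433594)
side 0.8 top 94 124.54824063387369 ((0.7734947204589844, 6.335203170776367), (37.17966842651367, 48.408164978027344), 2.7705867290496826)
```

View pics/z.png

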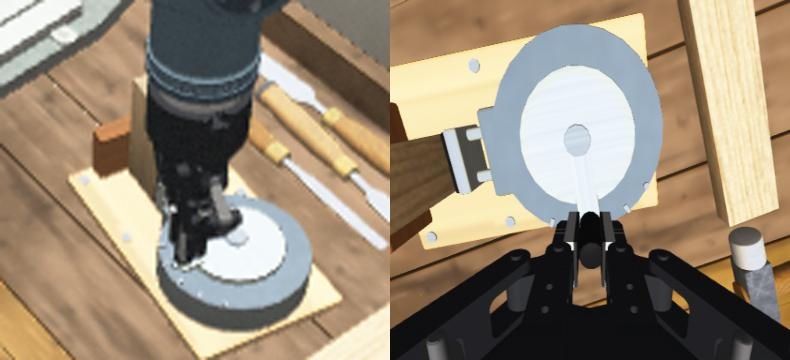

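The handle pushes back with 40 N at a turn of about 0.86, where 6 to 12 N was expected. The block is upright against the fence but stands with its 48 mm side across the gap, so the pad's spring bottoms out. It must stand with its 36 mm side across the gap. I'll return the dial, turn the block 90° from above and redo it.

```bash
python3 - <<'E'
from kin import *
np.set_printoptions(precision=3,suppress=True)
P,M=pose(1.05,.064);st=(P,R.from_matrix(M))
st=plan([(*pose(.7,.064),2),(*pose(.35,.064),2),(*pose(0,.064),2)],start=st)
print("open, then up and over")
st=plan([(pose(0,.115)[0],pose(0,0)[1],2)],start=st)
b=bay+jy*.006;b[2]=.092
Mb=frame(-jy,-Z);Mr=frame(-jx,-Z)
print(iks(rep(b,Mb),Mb,12),iks(rep(b,Mr),Mr,12),iks(rep(b,-Mr*[1,1,-1]),-Mr*[1,1,-1],8))
hi=b.copy();hi[2]=.15
plan([(rep(hi,Mb),Mb,7),(rep(b,Mb),Mb,2)],start=st)
E
```

```text
[[0.03, 0.17, 0.0], [0.0, 0.0, -1.25]] TOO BIG
[[0.0, 0.18, 0.0], [0.0, 0.0, -1.26]] TOO BIG
-> [ 0.439 -0.277  0.032]
[[0.03, 0.17, 0.0], [0.0, 0.0, -1.25]] TOO BIG
[[0.0, 0.17, 0.0], [0.0, 0.0, -1.25]] TOO BIG
-> [ 0.434 -0.294  0.032]
[[0.03, 0.17, 0.0], [0.0, 0.0, -1.26]] TOO BIG
[[0.0, 0.18, 0.0], [0.0, 0.0, -1.25]] TOO BIG
-> [ 0.435 -0.311  0.032]
open, then up and over
[[0.0, -0.0, -0.51], [0.0, 0.0, -0.0]] 
[[0.0, -0.0, -0.51], [0.0, 0.0, -0.0]] 
-> [ 0.435 -0.311  0.083]
[array([-0.554,  0.37 ,  1.667,  0.   ,  1.104,  1.66 ])] [array([-0.554,  0.37 ,  1.667, -0.   ,  1.104, -3.052])] [array([-0.554,  0.37 ,  1.667,  0.   ,  1.104,  0.089])]
[[0.4, -0.22, -0.1], [0.0, 0.0, 0.89]] 
[[0.38, -0.27, -0.1], [0.0, 0.0, 0.9]] 
[[0.33, -0.31, -0.1], [0.0, 0.0, 0.89]] 
[[0.3, -0.35, -0.1], [0.0, 0.0, 0.89]] 
[[0.25, -0.38, -0.1], [0.0, 0.0, 0.89]] 
[[0.2, -0.42, -0.1], [0.0, 0.0, 0.9]] 
[[0.15, -0.43, -0.1], [0.0, 0.0, 0.89]] 
-> [ 0.555 -0.205  0.118]
[[-0.0, -0.0, 0.58], [0.0, 0.0, -0.0]] 
[[-0.0, -0.0, 0.58], [0.0, 0.0, -0.0]] 
-> [ 0.555 -0.205  0.06 ]
```

```bash
python3 -m inch '[[-1,[0.02,0.13,0],[0,0,-0.94]],[-1,[0,0.13,0],[0,0,-0.94]],[-1,[0.02,0.13,0],[0,0,-0.94]],[-1,[0,0.13,0],[0,0,-0.94]],[-1,[0.02,0.13,0],[0,0,-0.94]],[-1,[0,0.13,0],[0,0,-0.94]],[-1,[0.02,0.13,0],[0,0,-0.94]],[-1,[0,0.13,0],[0,0,-0.94]],[1,[0,0,0],[0,0,0]],[1,[0,0,0],[0,0,0]],[1,[0,0,0],[0,0,0]],[1,[0,0,0],[0,0,0]]]' && python3 -m inch '[[1,[0,0,-0.86],[0,0,0]],[1,[0,0,-0.86],[0,0,0]],[1,[0.4,-0.22,0],[0,0,0.89]],[1,[0.38,-0.27,0],[0,0,0.9]],[1,[0.33,-0.31,0],[0,0,0.89]],[1,[0.3,-0.35,0],[0,0,0.89]],[1,[0.25,-0.38,0],[0,0,0.89]],[1,[0.2,-0.42,0],[0,0,0.9]],[1,[0.15,-0.43,0],[0,0,0.89]],[1,[0,0,0],[0,0,0]]]'
python3 - <<'E'
from kin import *
np.set_printoptions(precision=4,suppress=True)
Mb=frame(-jy,-Z);b=bay+jy*.006;b[2]=.092
im,d=robot.capture("wrist");W=cloud("wrist",d).reshape(-1,3);W=W[~np.isnan(W[:,0])]
k=(abs(W[:,2]-.122)<.006)&(np.hypot(W[:,0]-b[0],W[:,1]-b[1])<.05);J=np.column_stack([(W[k]-bay)@jx,(W[k]-bay)@jy])*1000
print(k.sum(),cv2.minAreaRect(J.astype(np.float32)) if k.any() else 0,W[k][:,2].mean())
plan([(rep(b,Mb),Mb,3)])
E
```

```text
t: 29.6
tcp_pos: [0.4358, -0.3121, 0.033]
eef_rot: [3.117, 0.362, 0.001]
ft_force: [0.1, 0.6, -0.2]
width: 0.0834
gripper_force: 0.0
t: 30.85
tcp_pos: [0.5565, -0.2042, 0.1188]
eef_rot: [2.98, -0.986, 0.004]
ft_force: [-0.5, -0.4, 0.4]
width: 0.0855
gripper_force: 0.0
4178 ((0.2856407165527344, 4.199430465698242), (48.14589309692383, 36.482086181640625), 89.57572937011719) 0.12065541911422704
[[-0.01, 0.0, 0.39], [0.01, -0.01, 0.01]] 
[[-0.0, 0.0, 0.39], [0.0, -0.0, 0.01]] 
[[-0.01, 0.0, 0.39], [0.01, -0.01, 0.01]] 
-> [ 0.555  -0.2044  0.0602]
```

Measured from above, the block stands at x 0.3, y 4.2 mm in the bay, square. I'll grip its 48 mm sides, lift it above the fence, turn it 90° and lower it.

```bash
python3 -m inch '[[1,[-0.01,0.02,0.39],[0,0,0.01]],[1,[0,0.02,0.39],[0,0,0.01]],[1,[-0.01,0,0.39],[0,0,0.01]],[-1,[0,0,0],[0,0,0]],[-1,[0,0,0],[0,0,0]],[-1,[0,0,0],[0,0,0]],[-1,[0,0,0],[0,0,0]],[-1,[0,0,0],[0,0,0]]]' && python3 -m inch '[[-1,[0,0,-0.4],[0,0,0]],[-1,[0,0,-0.9],[0,0,0]]]'
```

```text
t: 31.9
tcp_pos: [0.5542, -0.2066, 0.061]
eef_rot: [2.976, -0.996, 0.005]
ft_force: [0.1, -1.3, 1.8]
width: 0.0471
gripper_force: 61.9
t: 32.15
tcp_pos: [0.5522, -0.2052, 0.1249]
eef_rot: [2.978, -0.997, -0.004]
ft_force: [0.1, -1.2, -0.3]
width: 0.047
gripper_force: 61.7
```

```bash
python3 -m inch '[[-1,[0,0,0],[0,0,-0.94]],[-1,[0,0,0],[0,0,-0.94]],[-1,[0,0,0],[0,0,-0.94]],[-1,[0,0,0],[0,0,-0.94]],[-1,[0,0,0],[0,0,-0.94]],[-1,[0,0,0],[0,0,-0.94]],[-1,[0,0,0],[0,0,-0.94]],[-1,[0,0,0],[0,0,-0.94]],[-1,[0,0,0],[0,0,-0.94]],[-1,[0,0,0],[0,0,-0.94]],[-1,[0,0,0],[0,0,-0.94]],[-1,[0,0,0],[0,0,-0.91]]]'
python3 - <<'E'
from kin import *
np.set_printoptions(precision=4,suppress=True)
s=robot.read_state();M=R.from_rotvec(s['eef_rot']).as_matrix();print("tool y vs jx deg",np.degrees(np.arctan2(M[:,1]@jy,M[:,1]@jx)),"tool in bay",(s['tcp_pos']-bay)@jx,(s['tcp_pos']-bay)@jy, M[:,2])
for cam in("scene","side"):
    im,d=robot.capture(cam);W=cloud(cam,d)
    for r in robot.regions_of("block",cam)[:1]:
        P=W[r["mask"]];P=P[~np.isnan(P[:,0])]
        J=np.column_stack([(P-bay)@jx,(P-bay)@jy,P[:,2]])*1000
        print(cam,r["conf"],len(J),np.percentile(J,[2,50,98],axis=0))
E
```

```text
t: 33.65
tcp_pos: [0.5541, -0.2064, 0.1269]
eef_rot: [2.805, 1.405, 0.001]
ft_force: [-1.0, -0.0, -0.7]
width: 0.0469
gripper_force: 61.9
tool y vs jx deg 0.07279116912884015 tool in bay 0.0003647449565473718 0.004053129190767278 [ 0.0024 -0.004  -1.    ]
scene 0.63 923 [[-26.2608 -15.6453  29.5272]
 [ -6.2879 -11.7498 141.4947]
 [ 23.9226  28.5815 190.2633]]
side 0.63 545 [[ -26.3204 -118.2855  -41.9305]
 [ -10.9206   20.5826  136.4629]
 [ 183.4419   25.015   190.9079]]
```

```bash
python3 -m inch '[[-1,[0.05,0,0.3],[0,0,0]],[-1,[0,0,0.6],[0,0,0]],[-1,[0,0,0.36],[0,0,0]],[-1,[0,0,0.04],[0,0,0]],[-1,[0,0,0],[0,0,0]]]'
```

```text
t: 34.48
tcp_pos: [0.5552, -0.2042, 0.0599]
eef_rot: [2.81, 1.399, -0.001]
ft_force: [0.5, 0.4, -0.3]
width: 0.0471
gripper_force: 64.1
```

```bash
python3 -m inch '[[-1,[0,0,0.03],[0,0,0]],[-1,[0,0,0],[0,0,0]]]'
```

```text
t: 34.72
tcp_pos: [0.5554, -0.2044, 0.0597]
eef_rot: [2.809, 1.4, -0.001]
ft_force: [-3.6, 1.3, 7.7]
width: 0.0473
gripper_force: 65.0
```

```bash
python3 -m inch '[[1,[0,0,0],[0,0,0]],[1,[0,0,0],[0,0,0]],[1,[0,0,0],[0,0,0]],[1,[0,0,-0.4],[0,0,0]],[1,[0,0,-0.9],[0,0,0]],[1,[0,0,0],[0,0,0]]]'
python3 - <<'E'
from kin import *
np.set_printoptions(precision=4,suppress=True)
b=bay+jy*.006
im,d=robot.capture("wrist");W=cloud("wrist",d).reshape(-1,3);W=W[~np.isnan(W[:,0])]
k=(abs(W[:,2]-.122)<.006)&(np.hypot(W[:,0]-b[0],W[:,1]-b[1])<.05);J=np.column_stack([(W[k]-bay)@jx,(W[k]-bay)@jy])*1000
print(k.sum(),cv2.minAreaRect(J.astype(np.float32)) if k.any() else 0,W[k][:,2].mean())
P,M=pose(0,.15)
plan([(P,M,6),(pose(0,.064)[0],M,2)])
E
```

```text
t: 35.48
tcp_pos: [0.5586, -0.2061, 0.1298]
eef_rot: [2.801, 1.396, 0.008]
ft_force: [0.7, 0.1, 0.3]
width: 0.0852
gripper_force: 0.0
3709 ((-3.2888107299804688, 6.309972763061523), (36.43902587890625, 48.109188079833984), 89.53824615478516) 0.11843911619601075
[[-0.53, -0.11, 0.03], [0.01, -0.0, 0.83]] 
[[-0.53, -0.05, 0.03], [0.01, -0.0, 0.83]] 
[[-0.54, 0.01, 0.03], [0.01, -0.01, 0.83]] 
[[-0.54, 0.07, 0.04], [0.01, 0.0, 0.83]] 
[[-0.52, 0.14, 0.03], [0.01, -0.0, 0.83]] 
[[-0.5, 0.19, 0.03], [0.01, -0.0, 0.83]] 
-> [ 0.4351 -0.3112  0.118 ]
[[-0.0, -0.0, 0.86], [0.0, -0.0, -0.0]] 
[[-0.0, -0.0, 0.86], [0.0, -0.0, -0.0]] 
-> [ 0.4352 -0.3112  0.032 ]
```

The block now stands with its 36 mm side across the gap, at y 6.3 mm and square. Back to the handle.

```bash
python3 -m inch '[[1,[-0.53,-0.11,0.03],[0,0,0.83]],[1,[-0.53,-0.05,0.03],[0.01,0,0.83]],[1,[-0.54,0.01,0.03],[0.01,0,0.83]],[1,[-0.54,0.07,0.04],[0.01,0,0.83]],[1,[-0.52,0.14,0.03],[0.01,0,0.83]],[1,[-0.5,0.19,0.03],[0.01,0,0.83]],[1,[0,0,0],[0,0,0]]]' && python3 -c "
from kin import *
P,M=pose(0,.064);plan([(P,M,2)])" && python3 -c "
from h import *
im,_=robot.capture('wrist');cv2.imwrite('pics/y.png',cv2.cvtColor(im,cv2.COLOR_RGB2BGR))"
```

```text
t: 36.4
tcp_pos: [0.4318, -0.3106, 0.1141]
eef_rot: [-3.117, -0.355, 0.004]
ft_force: [-0.0, -0.3, -0.2]
width: 0.0854
gripper_force: 0.0
[[0.03, 0.02, 0.82], [-0.02, 0.01, -0.01]] 
[[0.03, 0.01, 0.82], [-0.01, 0.01, -0.01]] 
-> [ 0.4349 -0.3112  0.0321]
```

```bash
python3 -m inch '[[1,[0.01,0,0.84],[0,0,0]],[1,[0.01,0,0.84],[0,0,0]],[1,[0,0,0],[0,0,0]],[-1,[0,0,0],[0,0,0]],[-1,[0,0,0],[0,0,0]],[-1,[0,0,0],[0,0,0]],[-1,[0,0,0],[0,0,0]],[-1,[0,0,0],[0,0,0]],[-1,[0,0,0],[0,0,0]]]' && python3 -m inch '[[-1,[0.02,-0.13,0],[0,0,0.94]],[-1,[0,-0.13,0],[0,0,0.94]],[-1,[0.02,-0.13,0],[0,0,0.94]],[-1,[-0.01,-0.13,0],[0,0,0.94]],[-1,[0.02,-0.13,0],[0,0,0.94]],[-1,[0,-0.13,0],[0,0,0.94]],[-1,[0,0,0],[0,0,0]]]'; python3 -c "
from kin import *
s=robot.read_state();P=s['tcp_pos'];v=P-dial;print(np.radians(230)+JY-np.arctan2(v[1],v[0]),np.hypot(*v[:2]))"
```

```text
t: 37.58
tcp_pos: [0.4345, -0.3107, 0.0316]
eef_rot: [-3.12, -0.36, 0.001]
ft_force: [-1.6, -1.5, 6.1]
width: 0.0131
gripper_force: 58.6
t: 38.45
tcp_pos: [0.4415, -0.2732, 0.0316]
eef_rot: [3.02, -0.865, 0.001]
ft_force: [2.3, -4.7, 2.9]
width: 0.0131
gripper_force: 58.8
0.7926750735464498 0.04986652131365845
```

At 0.79 the resistance is now only 5 N. On to the third click.

```bash
python3 -m inch '[[-1,[0.02,-0.13,0],[0,0,0.94]],[-1,[0,-0.13,0],[0,0,0.94]],[-1,[0,0,0],[0,0,0]],[-1,[0,0,0],[0,0,0]],[-1,[0,0,0],[0,0,0]]]'; python3 chk.py
```

```text
t: 39.08
tcp_pos: [0.4496, -0.2637, 0.0317]
eef_rot: [2.882, -1.25, 0.0]
ft_force: [0.6, -5.6, 3.2]
width: 0.013
gripper_force: 58.9
tip [ 0.4496 -0.2637  0.0637] turn 1.043697004366603 r 0.049695870221592726 F [ 0.5566 -5.5889  3.2356] [-0.8448 -0.1691  0.2665] 0.012987260931174286 58.87620270252228
scene 0.84 top 14 122.14425987164041 ((-23.29353904724121, 17.193565368652344), (14.486969947814941, 5.120445251464844), 60.414363861083984)
side 0.78 top 99 124.87832459671581 ((-1.550069808959961, 13.009954452514648), (37.58006286621094, 48.18281936645508), 88.78907012939453)
```

View pics/z.png

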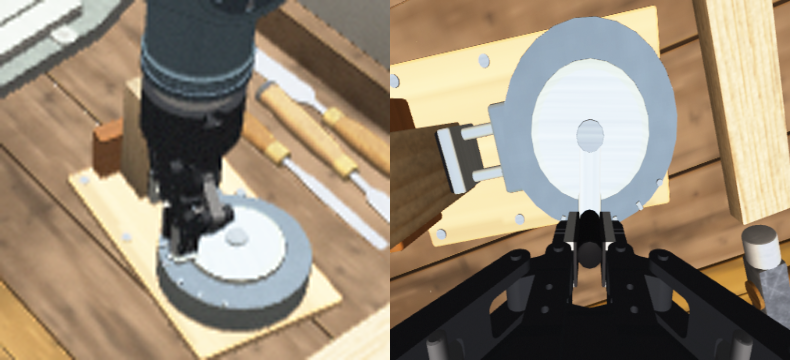

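The dial reads 1.04 rad at the third click. The pad is pressed on the block, which stands upright against the fence, and the handle is still held. Handing it in.

```bash
python3 -c "
from bench import robot
print(robot.job_done())"
```

```text
the job is handed in; nothing more can be done
None
```

I handed the job in at about 39 s, with the block standing on end against the fence under the pad and the gripper still holding the handle at the third click (about 1.04 rad measured). The first try jammed at about 40 N with the block's 48 mm side across the gap, so I let the dial back, turned the block 90° and redid it; the handle's push at the end was about 4 to 6 N, a little under the 6 to 12 N stated.

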